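Knock out the lock pin and empty the tray sealer's drawer

TASK

The tray sealer's run is finished, but its collection drawer is still locked by a pin: set the catch dish on the counter right under the lock hole, drive the pin down and out with the punch so that it drops into the dish, leave pin and dish there, and put the punch back upright in its stand. Then pull the drawer fully open, move every meal box, right way up, onto the floor of the blue tote, and push the empty drawer fully shut. Leave the other kitchen things where they are.

Things in the scene. Friction and masses are not known exactly. Their poses are not given: they have to be found in the camera images.
- sealer: tray sealer, fixed: white housing 240 mm high at the far end of a 15 mm steel base; before it a clear hood (top plate at 105-111 mm height, from 65 mm beyond the origin, 280 mm wide) covers the collection drawer. Origin: on the counter, below the front face of the shut drawer, at mid width; +x points into the machine, away from the robot, +y to the left, z up.
- lock_hole (a point): upper mouth of the vertical 14 mm through-hole in the dark steel lock, 116 mm above the counter, at sealer x 0, y -190 mm. Lock: plates at 96-116 and 60-82 mm height, 44 mm wide (y), from 22 mm before to 60 mm behind the hole, then a red column down to the counter. The drawer's brass tongue with a like hole lies between the plates. Free space, 60 mm high, below.
- pin: brass lock pin, 12 mm diameter, 36 mm long; origin at its lower end, z along it. At the start in the lock hole, top about 106 mm above the counter (10 mm below the hole's mouth), resting on a side spring ball low in the hole: a push of up to 20 N drives it past, and it drops free once its top is pushed down to about 60 mm above the counter.
- pin_center (a point): the middle of the lock pin
- punch: drift punch: steel shaft 9 mm diameter and 76 mm long below an orange square handle 24 x 24 x 70 mm (from 75 to 145 mm above the tip; a good grip is 115 mm above the tip). Origin at the tip's end face, z up along the shaft to the handle, x and y square to the handle's faces. At the start it hangs upright in the stand.
- punch_tip (a point): the end of the punch's shaft (same as the origin of the punch)
- stand: grey block 70 x 70 x 85 mm, fixed, the punch's stand, with a vertical 14 mm hole through its middle; the punch's handle rests on its top, the punch tip then 10 mm above the counter. Origin at the centre of its underside.
- dish: square steel catch dish 80 x 80 x 28 mm (3 mm walls) with a flat handle to its -x side that bears a blue upright fin to grip: 24 mm (x) x 10 mm (y), centre at x -90 mm, from 5 to 49 mm height. Origin at the centre of the dish's underside, z up. Weighs 0.25 kg.
- drawer (a joint): opening of the sealer's collection drawer, m: 0 shut, 0.145 fully open; it slides towards the sealer's -x and stays where it is left (about 3 N of friction)
- drawer_tab (a point): grip point on the red upright tab of the drawer: 8 mm thick (sealer x), 50 mm wide (y), from 40 to 100 mm height; the point is at 82 mm height in the tab's middle, 35 mm before the drawer's front face. A bracket joins the tab's foot to the drawer at 40-46 mm height.
- drawer_floor (a point): centre of the drawer's inner floor, 22 mm above the counter; the drawer is 200 (x) x 250 mm (y) outside, walls 4 mm thick up to 53 mm height
- tote: blue open delivery tote, fixed, 280 (x) x 240 (y) x 65 mm, walls and floor 5 mm; origin at the centre of its underside
- box0: sealed meal box 76 (x) x 54 (y) x 36 mm with prawns and diced vegetables under a clear lid; on the lid's middle a green upright grip ridge 40 (x) x 12 (y) mm, from 36 to 58 mm height. About 0.18 kg; origin at the centre of its underside, z up. At the start in the drawer under the hood. May be absent.
- box1: sealed meal box 76 (x) x 54 (y) x 36 mm with prawns and diced vegetables under a clear lid; on the lid's middle a green upright grip ridge 40 (x) x 12 (y) mm, from 36 to 58 mm height. About 0.18 kg; origin at the centre of its underside, z up. At the start in the drawer under the hood. May be absent.
- box2: sealed meal box 76 (x) x 54 (y) x 36 mm with prawns and diced vegetables under a clear lid; on the lid's middle a green upright grip ridge 40 (x) x 12 (y) mm, from 36 to 58 mm height. About 0.18 kg; origin at the centre of its underside, z up. At the start in the drawer under the hood. May be absent.
- box3: sealed meal box 76 (x) x 54 (y) x 36 mm with prawns and diced vegetables under a clear lid; on the lid's middle a green upright grip ridge 40 (x) x 12 (y) mm, from 36 to 58 mm height. About 0.18 kg; origin at the centre of its underside, z up. At the start in the drawer under the hood. May be absent.
- sauce: red sauce bottle, 56 mm diameter, 170 high; a bystander, leave alone. Origin at the centre of its underside.
- spice: amber spice jar, 48 mm diameter, 80 high; a bystander, leave alone. Origin at the centre of its underside.
- tin: steel tin, 66 mm diameter, 100 high; a bystander, leave alone. Origin at the centre of its underside.
- ramekin: white ramekin, 70 mm diameter, 40 high; a bystander, leave alone. Origin at the centre of its underside.
- spatula: spatula lying on the counter; a bystander, leave alone. Origin at the centre of its underside.
- pot: steel pot, 120 mm diameter, 110 high; a bystander, leave alone. Origin at the centre of its underside.
Not all that is in view belongs to the job. Leave any red look-alike of the box2 alone.

How it is judged:
By the outcome, as a careful person would: the job done as asked, in the order asked, and still so for the second after the job is handed in, with the robot touching nothing.
Of box0, box1, box2, box3 only 2 to 4 are there at a start; the rules pass over those that are not, and their reading is None.
At some moment in a run one of box0, box1, box2, box3 may be knocked a few centimetres aside while the robot is not near it.
It also fails if it takes over 208 s, if anything falls off the work surface, if the arm or the gripper's body presses on something with over 40 N, if the wrist force passes 120 N, or if a joint passes its speed limit or range.

ROBOT

A 6-joint arm with a two-finger parallel gripper is mounted at the origin on the work surface. World frame = base frame: x ahead of the robot, y to its left, z up, the work surface at z = 0. Lengths are in m, angles in rad, forces in N, time in s.
With the tool pointing down it reaches from about 0.375 to 0.9 m from the base axis. Payload 3.1 kg.
Tool frame: the origin (TCP) lies midway between the tips of the shut fingers; the grasp point (between the pads) lies 19 mm behind it; z points along the fingers, y is the line along which they close (so a half turn about z gives the same grasp; the last joint's range is limited). The gripper opens to 85 mm and grips with 20 to 120 N. Pads are 22 mm wide; open, the fingers measure 114 mm over their backs; the gripper's body (76 mm by 85 mm) begins 54 mm behind the grasp point. The pads swing forward as they close: fully open they stand 13 mm farther back than shut.
Start: joints at [1.139, 0.527, 1.433, -0, 1.181, -0.178], TCP at [0.157, 0.605, 0.195] pointing down, gripper open.
Joint ranges: [-3.08, 3.08], [-0.75, 2.2], [0.22, 2.44], [-1.43, 4.57], [0, 2.65], [-2.85, 2.85]. Speed limits (rad/s): [2.79, 2.79, 3.14, 3.14, 3.14, 3.14].

INTERFACE

Orientations are given as a unit quaternion [x, y, z, w].
In Python, from station import manip gives the robot as it stands. The module is installed in compiled form; this text tells all that it offers.
- The arm moves only by the tool apply_moves, never from a script. Its arguments are lists of equal length, an entry for each row: "claw": the gripper's target within -1 to 1 (fully open at 1, half-way at 0, shut at -1); "travel": the shift along the tool's x, y, z scaled (see below), a list of three; "turn": the turn, a rotation vector about the tool's x, y, z scaled (see below), a list of three. In form: {"claw": [claw, ...], "travel": [[dx, dy, dz], ...], "turn": [[rx, ry, rz], ...]}. A call has 1 to 5 rows; each row is the pose to reach, as a shift and turn from the pose commanded when the call began, along the tool's axes at that moment, turning the shorter way round; what a row does not reach only later rows make up. The controller multiplies each number of a shift by 800 mm and each number of a turn by 180 degrees. A row lasts 1/12 s, in which the tool goes at most 41.7 mm and 7.16 degrees, less where a joint would pass 70% of its speed; a pose out of reach is approached as far as the arm can. A call with a number of a shift or a turn outside -1 to 1 is refused whole. A call with a gripper value outside its range is refused whole. The fingers move at their own pace and stop on an object; "newtons" is the grip in N (left out, the last holds). Time passes only in rows, so rows that repeat a pose let the fingers close. It gives the time, the measured TCP pose, the force, the opening and the grip force at its end, in the units of the state.
- manip.sense(): the state, without advancing time (a new reading comes with each control period).
- manip.snapshot(name): name is "scene" or "top"; returns a dict with "pixels" (420x560x3 uint8, red, green, blue), "depth" (420x560 float32, m along the optical axis (not along the pixel's ray), 0 where there is no reading), "intrinsics" (3x3 intrinsics, pixels), "R" (3x3) and "t" (3): a world point X has camera coordinates R X + t. Camera axes: x right, y down, z forward; pixel columns grow to the right and rows downward; lengths in m; the calibration is good to about 2 mm. A picture is of the moment at which its call begins.
- manip.sign_off(): hands the job in; it is judged then, once.
The state is a dict: "t": time; "q": joint angles; "qd": joint speeds; "tau": joint torques, N m; "tcp_pos": TCP position; "tool_rot": TCP orientation; "force": force on the tool from outside, world axes, zero at the start; "ft_torque": the same for the moment, N m; "finger_gap": opening from 0.0 (shut) to 1.0 (fully open); "gripper_force": force on a finger pad.
Only numpy, scipy, OpenCV 4.12 (cv2) and the standard library are available. Lean on these libraries where they do the work, as an engineer would, in place of code of your own. Each camera call takes 0.05 s, during which the arm holds its last target. There are 200 camera calls.

## Working session

There is one attempt and no reset: what is moved stays moved. The work goes in short steps, Python scripts to look and compute and a tool call to move; the robot and the scene stay as the last step left them, time stands still between calls to the robot, and variables do not carry over. Pictures are saved under pics/ and viewed, at most 14 in all, crops included, and the job is handed in when it is done.

Besides the shell and the picture viewer there is one more tool, called after "Request:" as a command line: name --argument value ..., lists and objects as JSON in quotes. apply_moves: Moves the arm, as the interface text tells. Shifts and turns lie within -1 to 1; 1 stands for 800 mm of shift or 180 degrees of turn. Its arguments: {"type":"object","properties":{"claw":{"type":"array","items":{"type":"number"}},"travel":{"type":"array","items":{"type":"array","items":{"type":"number"}}},"turn":{"type":"array","items":{"type":"array","items":{"type":"number"}}},"newtons":{"type":"number"}},"required":["claw","travel","turn"]}

```bash
mkdir -p pics; cat > h.py <<'E'
import numpy as np, cv2
from station import manip
from scipy.spatial.transform import Rotation as Ro
def snap(n):
    s=manip.snapshot(n); s['P']=pts(s); return s
def pts(s):
    K=s['intrinsics'];d=s['depth'];v,u=np.mgrid[:d.shape[0],:d.shape[1]]
    c=np.stack([(u-K[0,2])/K[0,0]*d,(v-K[1,2])/K[1,1]*d,d],-1)
    return (c-s['t'])@s['R']
def ray(s,u,v,z):
    K=s['intrinsics'];d=s['R'].T@np.array([(u-K[0,2])/K[0,0],(v-K[1,2])/K[1,1],1]);o=-s['R'].T@s['t']
    return o+d*(z-o[2])/d[2]
def save(s,f,crop=None,k=1):
    im=s['pixels'][...,::-1]
    if crop: a,b,c,d=crop; im=im[b:d,a:c]
    cv2.imwrite('pics/'+f,cv2.resize(im,None,fx=k,fy=k,interpolation=cv2.INTER_CUBIC))
E
python3 - <<'E'
from h import *
for n in('scene','top'):
    s=snap(n); save(s,n+'0.png',k=1.4); print(n,s['intrinsics'][0],-s['R'].T@s['t'],s['R'])
print(manip.sense())
E
```

```text
scene [528.14104077   0.         274.86954987] [ 1.56027734 -0.98146253  1.17112247] [[ 0.70214841  0.71194181 -0.01124597]
 [ 0.42497453 -0.43169662 -0.79563476]
 [-0.5713005   0.55387443 -0.60567223]]
top [525.86147223   0.         285.90924318] [0.35840929 0.01883662 1.72605827] [[ 4.89433770e-04 -9.99809006e-01  1.95374634e-02]
 [-9.92108915e-01 -2.93504909e-03 -1.25344670e-01]
 [ 1.25378074e-01 -1.93219437e-02 -9.91920864e-01]]
{'t': 0.1, 'q': array([ 1.13846757e+00,  5.28398697e-01,  1.43380910e+00, -8.67124033e-06,
        1.18142261e+00, -1.78518608e-01]), 'qd': array([-0.00173582, -0.00195454, -0.00405942, -0.00097482, -0.00081455,
        0.00047598]), 'tau': array([ 7.08231255e-06, -4.43304598e+01, -1.78586268e+01, -2.46126128e-04,
        3.89098030e-03,  2.05911405e-06]), 'tcp_pos': array([0.15660314, 0.60429596, 0.19440479]), 'tool_rot': array([ 1.26563014e-01,  9.91958046e-01, -9.72928215e-04, -3.02549560e-04]), 'force': array([-0.65541988,  0.38917918, -0.67463477]), 'ft_torque': array([0.0071473 , 0.01120555, 0.04674485]), 'gripper_force': 0.0, 'finger_gap': 1.002414386726748}
```

View pics/scene0.png

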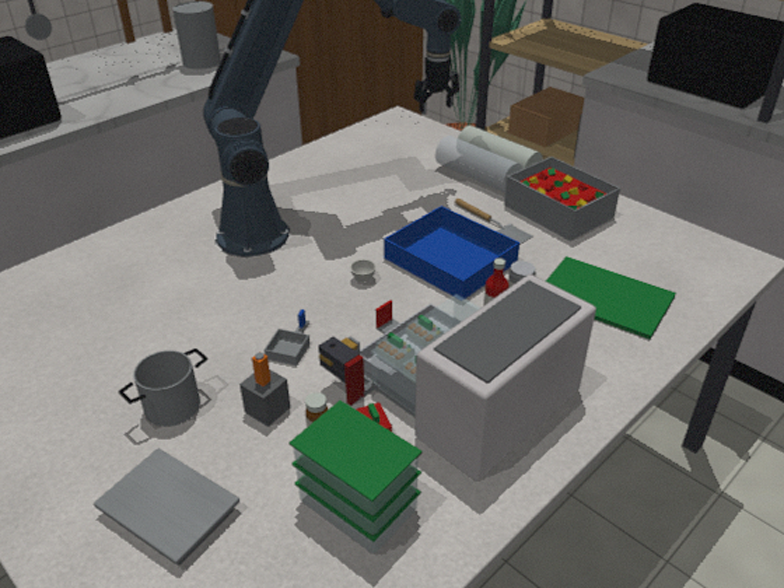

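View pics/top0.png

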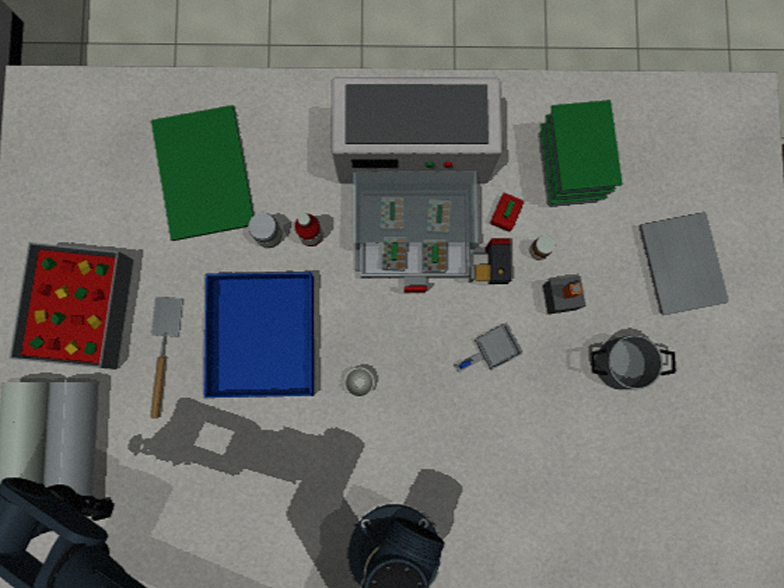

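The top view (coordinates at 1.4x scale) shows:
- **Sealer:** housing at (416,120), and four boxes in the drawer at (392,212), (438,215), (394,254) and (435,255).
- **Drawer and lock:** red tab at (415,289), dark lock at (500,262).
- **Punch and dish:** stand and punch at (567,292), dish at (497,346) with its blue fin at (465,363).
- **Tote:** (258,335).
- **Look-alike:** the red box at (507,211), which I'll leave alone.

Next I'll measure these.

```bash
cat >> h.py <<'E'
def rect(m,xy):
    p=xy[m].astype(np.float32)
    return len(p),cv2.minAreaRect(p*1000),np.median(p,0)
E
python3 - <<'E'
from h import *
for n in('top','scene'):
    s=snap(n);P=s['P'];xy=P[...,:2];z=P[...,2];hsv=cv2.cvtColor(s['pixels'],cv2.COLOR_RGB2HSV);H,S,V=[hsv[...,i].astype(int) for i in range(3)]
    def near(u,v,r): 
        U,W=np.mgrid[:420,:560][::-1]; return (abs(U-u)<r)&(abs(W-v)<r)
    ok=s['depth']>0
    red=((H<6)|(H>174))&(S>150)&(V>60); blue=(H>105)&(H<130)&(S>150)&(V>50); org=(H>6)&(H<16)&(S>150)
    R=lambda x0,x1,y0,y1,z0,z1:ok&(xy[...,0]>x0)&(xy[...,0]<x1)&(xy[...,1]>y0)&(xy[...,1]<y1)&(z>z0)&(z<z1)
    print(n)
    if n=='top':
        for k,(u,v) in dict(tab=(415,289),lock=(500,262),handle=(572,288),stand=(556,295),dish=(497,346),fin=(465,363),tote=(258,335),house=(416,115),lookalike=(507,211),brass=(482,272)).items():
            print(k,P[int(v/1.4),int(u/1.4)].round(3))
    w=R(.4,1.1,-.6,.4,.01,.3)
    print('tab',rect(red&R(.4,.75,-.1,.05,.085,.11),xy))
    print('handle',rect(org&R(.4,.8,-.6,-.2,.135,.17),xy))
    print('fin',rect(blue&R(.3,.6,-.3,0,.042,.06),xy))
    print('lock',rect(R(.5,.85,-.3,-.1,.108,.122),xy))
    print('house',rect(R(.7,1.3,-.3,.3,.228,.25),xy))
    print('stand',rect(R(.4,.8,-.5,-.26,.078,.092),xy))
    print('dish',rect(R(.38,.65,-.3,-.08,.02,.034),xy))
    print('tote',rect(blue&R(.3,.8,.1,.5,.058,.072),xy))
    g=(H>50)&(H<85)&(S>90)
    print('ridge'); 
    c=cv2.connectedComponentsWithStats((g&ok).astype(np.uint8))
    for i in range(1,c[0]):
        if 15<c[2][i,4]<500: m=c[1]==i; print(c[3][i].round(1),c[2][i,4],np.median(P[m],0).round(3))
E
```

```text
top
tab [ 0.587 -0.044  0.108]
lock [ 0.645 -0.233  0.12 ]
handle [ 0.584 -0.382  0.154]
stand [ 0.578 -0.364  0.086]
dish [ 0.466 -0.241  0.007]
fin [ 0.425 -0.16   0.053]
tote [0.491 0.317 0.011]
house [ 0.934 -0.042  0.246]
lookalike [ 0.78  -0.262  0.053]
brass [ 0.627 -0.196  0.095]
tab (42, ((590.8190307617188, -46.16789245605469), (7.7784833908081055, 47.77717590332031), 3.101947784423828), array([ 0.59087443, -0.04763826], dtype=float32))
handle (45, ((581.2999267578125, -388.4585876464844), (23.384246826171875, 23.920333862304688), 5.687745571136475), array([ 0.57858837, -0.38217396], dtype=float32))
fin (22, ((422.0279846191406, -161.2202911376953), (8.533644676208496, 23.378114700317383), 26.474687576293945), array([ 0.42182487, -0.16030079], dtype=float32))
lock (1489, ((727.0303955078125, -178.597900390625), (246.1007537841797, 156.88595581054688), 0.34678396582603455), array([ 0.7399941 , -0.15801042], dtype=float32))
house (6599, ((939.5521240234375, -42.54997253417969), (171.24832153320312, 359.2918701171875), 0.36306989192962646), array([ 0.9356419, -0.042536 ], dtyp
[... 2014 characters left out ...]
20312, 148.34275817871094), 27.617801666259766), array([ 0.46633312, -0.22799611], dtype=float32))
tote (409, ((489.790283203125, 303.3780822753906), (287.57855224609375, 253.61618041992188), 0.30621176958084106), array([0.5006857, 0.2817791], dtype=float32))
ridge
[331.   14.7] 294 [-0.46   1.458  0.184]
[360.3  11.4] 309 [-0.313  1.503  0.216]
[355.3  41.9] 71 [-0.399  1.642 -0.008]
[340.3  52. ] 39 [-0.352  1.431 -0.003]
[393.6 122.2] 18 [0.47  0.792 0.078]
[398.5 130.6] 17 [0.527 0.747 0.079]
[402.9 139.2] 19 [0.581 0.698 0.079]
[303.4 228.9] 44 [ 0.708 -0.03   0.111]
[281.7 242.1] 52 [ 0.703 -0.122  0.111]
[256.3 352.4] 400 [ 0.975 -0.478  0.111]
[256.4 365.8] 351 [ 0.972 -0.479  0.056]
```

```bash
python3 - <<'E'
from h import *
a=snap('top');b=snap('scene')
k=6
def c(s,x0,y0,w,h): return cv2.resize(s['pixels'][y0:y0+h,x0:x0+w,::-1],None,fx=k,fy=k,interpolation=cv2.INTER_NEAREST)
im=np.vstack([np.hstack([c(a,330,165,60,48),c(a,385,185,60,48)]),np.hstack([c(b,222,235,60,48),c(b,165,245,60,48)])])
cv2.imwrite('pics/crop1.png',im)
im=np.vstack([np.hstack([c(a,320,225,60,48),c(a,345,130,60,48)]),np.hstack([c(b,180,215,60,48),c(b,240,275,60,48)])])
cv2.imwrite('pics/crop2.png',im)
E
```

```text
(no output)
```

View pics/crop1.png

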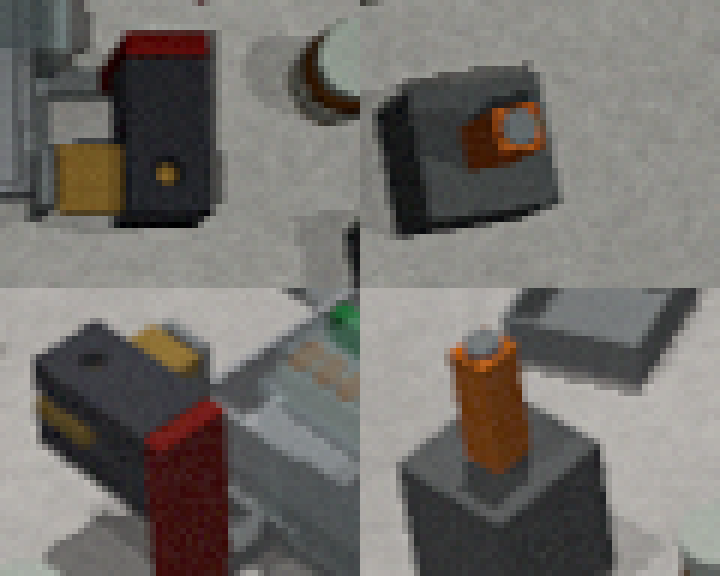

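View pics/crop2.png

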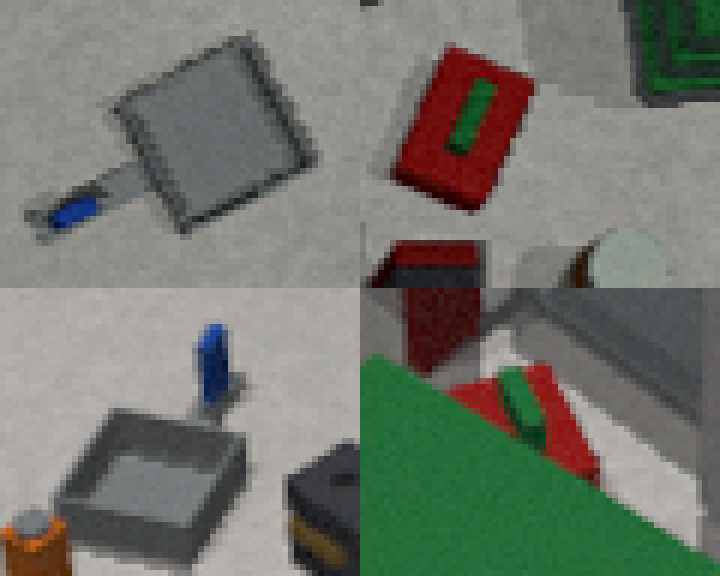

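Crops: the lock hole is at top px (358,194) and scene px (237,246). The handle cap is at top (411.5,206) and scene (185,254). The red box with the green ridge (top px 363,149) is the look-alike: it's red and stands outside the drawer, so I'll leave it. The four boxes in the drawer are the meal boxes.

```bash
cat >> h.py <<'E'
def tri(a,pa,b,pb):
    A=[];o=[];d=[]
    for s,p in((a,pa),(b,pb)):
        K=s['intrinsics'];v=s['R'].T@np.array([(p[0]-K[0,2])/K[0,0],(p[1]-K[1,2])/K[1,1],1]);d.append(v/np.linalg.norm(v));o.append(-s['R'].T@s['t'])
    t=np.linalg.lstsq(np.stack([d[0],-d[1]],1),o[1]-o[0],rcond=None)[0]
    p,q=o[0]+t[0]*d[0],o[1]+t[1]*d[1]; return (p+q)/2,np.linalg.norm(p-q)
E
python3 - <<'E'
from h import *
a=snap('top');b=snap('scene')
A=lambda x,y,x0,y0:(x0+x/6-.5,y0+y/6-.5)
print('hole',tri(a,A(168,174,330,165),b,A(93,69,222,235)),ray(a,*A(168,174,330,165),.108),ray(b,*A(93,69,222,235),.114))
print('cap',tri(a,A(159,127,385,185),b,A(121,54,165,245)),ray(a,*A(160.5,127,385,185),.155))
for q in [(140,103),(185,104),(180,152),(137,148)]: print('hc',ray(a,*A(*q,385,185),.155))
print('lock corners',[ray(a,*A(*q,330,165),.116)[:2].round(4) for q in[(122,212),(212,212),(122,56),(212,56)]])
print('stand corners',[ray(a,*A(*q,385,185),.085)[:2].round(4) for q in[(24,80),(177,65),(70,222),(197,200)]])
print('dish corners top .028',[ray(a,*A(*q,320,225),.028)[:2].round(4) for q in[(115,107),(247,37),(316,160),(183,230)]])
print('dish corners scene',[ray(b,*A(*q,180,215),.028)[:2].round(4) for q in[(112,121),(245,147),(203,240),(60,217)]])
print('fin top',[ray(a,*A(*q,320,225),.049)[:2].round(4) for q in[(50,213),(95,196),(97,209),(54,228)]], 'scene',[ray(b,*A(*q,180,215),.049)[:2].round(4) for q in[(202,46),(214,34),(228,40),(218,50)]])
for s in(a,b):
    z=s['P'][...,2];m=(s['depth']>0)&(z>.1)&(z<.13)&(s['P'][...,0]>.59)&(s['P'][...,0]<.684)&(s['P'][...,1]<-.2)&(s['P'][...,1]>-.27)
    print('lock',np.median(z[m]),rect(m,s['P'][...,:2]))
    c=(abs(z)<.02)&(s['depth']>0)&(abs(s['P'][...,0]-.5)<.25)&(abs(s['P'][...,1]+.1)<.3);print('counter z',np.median(z[c]))
E
```

```text
hole (array([ 0.62520168, -0.23525753,  0.11689283]), np.float64(0.0005441124914573105)) [ 0.62684899 -0.23644971  0.108     ] [ 0.62245863 -0.23341747  0.114     ]
cap (array([ 0.58128069, -0.39060926,  0.15912517]), np.float64(0.0014534227579434985)) [ 0.58229517 -0.39185017  0.155     ]
hc [ 0.59452013 -0.38179352  0.155     ]
hc [ 0.5940867  -0.40465193  0.155     ]
hc [ 0.56957971 -0.40136708  0.155     ]
hc [ 0.57154944 -0.37961237  0.155     ]
lock corners [array([ 0.6055, -0.211 ]), array([ 0.6057, -0.2577]), array([ 0.6877, -0.2122]), array([ 0.6879, -0.2592])]
stand corners [array([ 0.6171, -0.3384]), array([ 0.6254, -0.4199]), array([ 0.5417, -0.3609]), array([ 0.5535, -0.4283])]
dish corners top .028 [array([ 0.4797, -0.1852]), array([ 0.5178, -0.2574]), array([ 0.4512, -0.2935]), array([ 0.4135, -0.221 ])]
dish corners scene [array([ 0.4107, -0.2263]), array([ 0.4807, -0.1884]), array([ 0.523 , -0.2529]), array([ 0.454 , -0.2955])]
fin top [array([ 0.4218, -0.1474]), array([ 0.4308, -0.1715]), array([ 0.4239, -0.1725]), array([ 0.4138, -0.1495])] scene [array([ 0.4163, -0.164 ]), array([ 0.4127, -0.1523]), array([ 0.4226, -0.1502]), array([ 0.4255, -0.1599])]
lock 0.1164553774001981 (384, ((644.3981323242188, -231.8789520263672), (48.548648834228516, 79.3488998413086), 88.887451171875), array([ 0.6433388 , -0.23405807], dtype=float32))
counter z 0.0008359972783516158
lock 0.11554616796763113 (333, ((642.3471069335938, -237.83547973632812), (82.47730255126953, 50.90891647338867), 0.9821264743804932), array([ 0.6443171 , -0.24287534], dtype=float32))
counter z 0.0002883937380904582
```

```bash
cat >> h.py <<'E'
def plan(*wps,claw=None):
    """waypoints (x,y,z,yaw_deg of tool y); prints for each call: travel, turn, rows needed"""
    s=manip.sense();p=s['tcp_pos'].copy();R=Ro.from_quat(s['tool_rot']);
    print('t %.2f'%s['t'],'at',p.round(4),'yaw %.1f'%yaw(R),'F',s['force'].round(1),'gap %.3f'%s['finger_gap'],'gf %.0f'%s['gripper_force'])
    for w in wps:
        t=np.array(w[:3]);y=yaw(R);T=Ro.from_euler('z',w[3],degrees=True)*Ro.from_matrix(np.array([[0,1.,0],[1,0,0],[0,0,-1]]))
        dr=(R.inv()*T).as_rotvec(degrees=True);n=max(np.linalg.norm(t-p)/.0417,np.linalg.norm(dr)/7.16)
        k=int(np.ceil(n/5-.02)) or 1
        p0,R0=p.copy(),R
        for i in range(1,k+1):
            q=p0+(t-p0)*i/k;Q=R0*Ro.from_rotvec(dr*i/k,degrees=True)
            a=(R.inv().apply(q-p)/.8).round(4);b=((R.inv()*Q).as_rotvec(degrees=True)/180).round(4)
            print('  travel',a.tolist(),'turn',b.tolist(),'rows %.1f'%(n/k))
            p=p+R.apply(a*.8);R=R*Ro.from_rotvec(b*180,degrees=True)
def yaw(R): y=R.apply([0,1,0]);return np.degrees(np.arctan2(y[1],y[0]))
E
python3 - <<'E'
from h import *
# check convention: yaw 0 => tool y along world x, z down
plan((.42,.36,.19,60),(.45,.0,.19,40),(.4235,-.161,.09,28.6),(.4235,-.161,.014,28.6))
E
```

```text
t 0.40 at [0.1568 0.6049 0.1951] yaw 75.5 F [-0.1 -0.6  0.2] gap 1.001 gf 0
  travel [-0.1976, -0.1068, 0.0032] turn [-0.0001, 0.0, 0.0429] rows 4.3
  travel [-0.2102, -0.0793, 0.0033] turn [-0.0, -0.0, 0.043] rows 4.3
  travel [-0.1288, -0.1855, -0.0] turn [-0.0, 0.0, 0.0555] rows 4.3
  travel [-0.159, -0.1603, -0.0] turn [-0.0, 0.0, 0.0556] rows 4.3
  travel [-0.1328, -0.1548, 0.125] turn [-0.0, 0.0, 0.0633] rows 4.6
  travel [-0.0, 0.0, 0.095] turn [-0.0, 0.0, 0.0] rows 1.8
```

Request:
apply_moves --claw '[0, 0, 0, 0, 0]' --travel '[[-0.1976, -0.1068, 0.0032], [-0.1976, -0.1068, 0.0032], [-0.1976, -0.1068, 0.0032], [-0.1976, -0.1068, 0.0032], [-0.1976, -0.1068, 0.0032]]' --turn '[[0, 0, 0.043], [0, 0, 0.043], [0, 0, 0.043], [0, 0, 0.043], [0, 0, 0.043]]'

```text
t: 0.82
tcp_pos: [0.2919, 0.4792, 0.1927]
tool_rot: [0.195, 0.981, -0.001, 0.001]
force: [0.3, 0.2, 0.3]
finger_gap: 0.503
gripper_force: 0.0
```

Request:
apply_moves --claw '[0, 0, 0, 0, 0]' --travel '[[-0.21, -0.079, 0.003], [-0.21, -0.079, 0.003], [-0.21, -0.079, 0.003], [-0.21, -0.079, 0.003], [-0.21, -0.079, 0.003]]' --turn '[[0, 0, 0.043], [0, 0, 0.043], [0, 0, 0.043], [0, 0, 0.043], [0, 0, 0.043]]'

```text
t: 1.23
tcp_pos: [0.4244, 0.3573, 0.1906]
tool_rot: [0.261, 0.965, 0.0, 0.002]
force: [0.4, -0.0, 0.3]
finger_gap: 0.499
gripper_force: 0.0
```

Request:
apply_moves --claw '[0, 0, 0, 0, 0]' --travel '[[-0.129, -0.1855, 0], [-0.129, -0.1855, 0], [-0.129, -0.1855, 0], [-0.129, -0.1855, 0], [-0.129, -0.1855, 0]]' --turn '[[0, 0, 0.0555], [0, 0, 0.0555], [0, 0, 0.0555], [0, 0, 0.0555], [0, 0, 0.0555]]'

```text
t: 1.65
tcp_pos: [0.4348, 0.1766, 0.1904]
tool_rot: [0.343, 0.939, -0.001, -0.0]
force: [-0.7, 0.6, -0.4]
finger_gap: 0.5
gripper_force: 0.0
```

Request:
apply_moves --claw '[0, 0, 0, 0, 0]' --travel '[[-0.159, -0.16, 0], [-0.159, -0.16, 0], [-0.159, -0.16, 0], [-0.159, -0.16, 0], [-0.159, -0.16, 0]]' --turn '[[0, 0, 0.0555], [0, 0, 0.0555], [0, 0, 0.0555], [0, 0, 0.0555], [0, 0, 0.0555]]'

```text
t: 2.07
tcp_pos: [0.4516, -0.0038, 0.1908]
tool_rot: [0.424, 0.906, -0.0, 0.002]
force: [0.3, 0.0, -0.6]
finger_gap: 0.501
gripper_force: 0.0
```

```bash
python3 - <<'E'
from h import *
plan((.4235,-.161,.09,28.6),(.4235,-.161,.014,28.6))
E
```

```text
t 2.07 at [ 0.4516 -0.0038  0.1908] yaw 39.8 F [ 0.3  0.  -0.6] gap 0.501 gf 0
  travel [-0.1281, -0.1528, 0.1263] turn [0.0003, 0.001, 0.0622] rows 4.5
  travel [-0.0, 0.0, 0.095] turn [-0.0, -0.0, -0.0] rows 1.8
```

Sequencing works, with little lag. Next I approach the fin and grip it.

Request:
apply_moves --claw '[0, 0, 0, 0, 0]' --travel '[[-0.128, -0.153, 0.126], [-0.128, -0.153, 0.126], [-0.128, -0.153, 0.126], [-0.128, -0.153, 0.126], [-0.128, -0.153, 0.126]]' --turn '[[0, 0, 0.0625], [0, 0, 0.0625], [0, 0, 0.0625], [0, 0, 0.0625], [0, 0, 0.0625]]'

```text
t: 2.48
tcp_pos: [0.4219, -0.1593, 0.0879]
tool_rot: [0.51, 0.86, -0.0, -0.0]
force: [0.3, 0.6, -0.5]
finger_gap: 0.499
gripper_force: 0.0
```

Request:
apply_moves --claw '[0, 0, 0, 0, 0]' --travel '[[0, 0, 0.03], [0, 0, 0.06], [0, 0, 0.094], [0, 0, 0.094], [0, 0, 0.094]]' --turn '[[0, 0, 0], [0, 0, 0], [0, 0, 0], [0, 0, 0], [0, 0, 0]]'

```text
t: 2.9
tcp_pos: [0.4217, -0.1559, 0.0136]
tool_rot: [0.509, 0.861, 0.0, -0.002]
force: [-0.4, 0.5, 0.3]
finger_gap: 0.504
gripper_force: 0.0
```

Request:
apply_moves --claw '[-1, -1, -1, -1, -1]' --travel '[[0, 0, 0], [0, 0, 0], [0, 0, 0], [0, 0, 0], [0, 0, 0]]' --turn '[[0, 0, 0], [0, 0, 0], [0, 0, 0], [0, 0, 0], [0, 0, 0]]' --newtons 60

```text
t: 3.32
tcp_pos: [0.4228, -0.1569, 0.0153]
tool_rot: [0.509, 0.861, -0.0, 0.001]
force: [-0.3, -0.6, -0.3]
finger_gap: 0.003
gripper_force: 0.0
```

```bash
python3 - <<'E'
from h import *
plan((.4235,-.161,.03,28.6),(.44,-.2,.03,90),(.5355,-.235,.03,90),(.5355,-.235,.014,90))
for n in('top','scene'): s=snap(n)
s=snap('top');save(s,'d1.png',(290,210,390,290),5)
E
```

```text
t 3.32 at [ 0.4228 -0.1569  0.0153] yaw 28.8 F [-0.3 -0.6 -0.3] gap 0.003 gf 0
  travel [-0.0049, -0.0017, -0.0183] turn [0.0003, 0.0006, 0.0009] rows 0.4
  travel [-0.0263, -0.0026, -0.0] turn [0.0, 0.0, -0.1705] rows 4.3
  travel [-0.0214, -0.0157, -0.0] turn [0.0, 0.0, -0.1706] rows 4.3
  travel [-0.1193, -0.0438, -0.0] turn [-0.0, 0.0, 0.0] rows 2.4
  travel [-0.0, 0.0, 0.02] turn [-0.0, 0.0, 0.0] rows 0.4
```

View pics/d1.png

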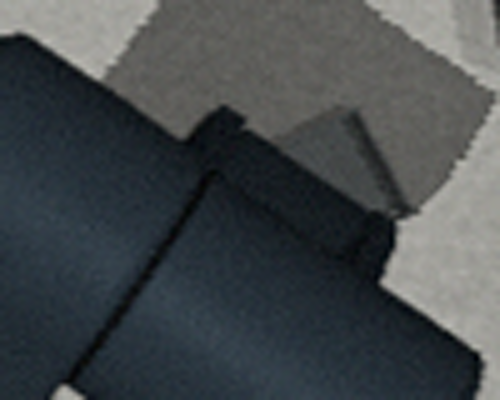

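```bash
python3 - <<'E'
from h import *
s=snap('scene');save(s,'d2.png',(140,150,280,255),5)
print(manip.sense())
E
```

```text
{'t': 3.5167, 'q': array([-6.04307224e-01,  6.38973644e-01,  2.00734178e+00,  2.34589095e-06,
        4.94735714e-01, -1.10606843e+00]), 'qd': array([-0.00065769,  0.00523072, -0.00015823,  0.00263293, -0.00161862,
        0.00016144]), 'tau': array([ 2.24883703e-02, -3.61659980e+01, -4.80804116e+00,  2.47744092e-04,
       -1.79112321e-03,  8.92227331e-05]), 'tcp_pos': array([ 0.42236473, -0.15674393,  0.01463142]), 'tool_rot': array([ 5.09426821e-01,  8.60513940e-01, -1.83248325e-05,  2.70136236e-04]), 'force': array([-0.18859501,  0.89847794, -0.68571353]), 'ft_torque': array([-0.01797088, -0.007927  ,  0.00021697]), 'gripper_force': 0.0, 'finger_gap': 0.0024385877503476944}
```

View pics/d2.png

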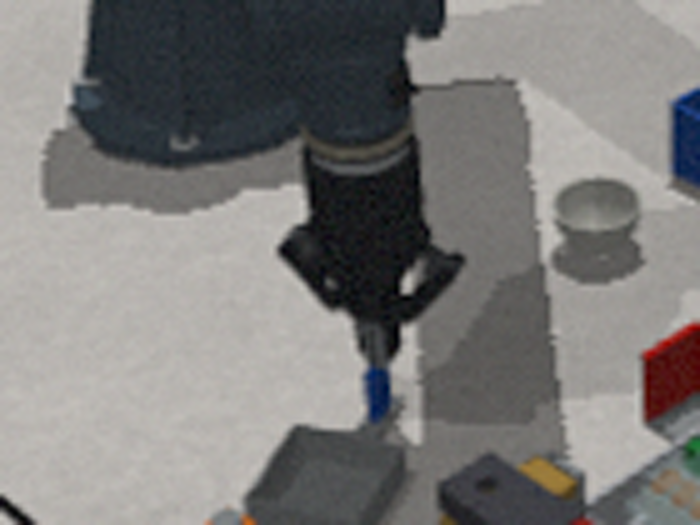

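```bash
cat >> h.py <<'E'
def proj(s,X):
    c=s['R']@np.array(X)+s['t'];p=s['intrinsics']@c;return (p[:2]/p[2]).round(1)
E
python3 - <<'E'
from h import *
s=snap('scene');p=manip.sense()['tcp_pos']
print('tcp px',proj(s,p),'+19',proj(s,p+[0,0,.019]),'measured tip px approx',(140+375/5,150+357/5))
hsv=cv2.cvtColor(s['pixels'],cv2.COLOR_RGB2HSV);m=cv2.inRange(hsv,(105,120,30),(130,255,255))>0
m[:,300:]=0;m[:200]=0;v,u=np.where(m);print(u.min(),u.max(),v.min(),v.max(),len(u));P=s['P'][m];print(P.round(3)[::8])
U,V=215,int(150+345/5);print(s['P'][V-6:V+4:2,U].round(3))
E
```

```text
tcp px [216.8 229.8] +19 [216.3 225.5] measured tip px approx (215.0, 221.4)
210 217 206 233 38
[[ 0.424 -0.175  0.128]
 [ 0.425 -0.156  0.037]
 [ 0.419 -0.152  0.023]
 [ 0.424 -0.156  0.019]
 [ 0.419 -0.154  0.006]]
[[ 0.433 -0.165  0.098]
 [ 0.434 -0.166  0.091]
 [ 0.435 -0.168  0.084]
 [ 0.429 -0.164  0.07 ]
 [ 0.431 -0.167  0.064]]
```

```bash
python3 - <<'E'
from h import *
s=snap('scene')
hsv=cv2.cvtColor(s['pixels'],cv2.COLOR_RGB2HSV)
for r in range(214,238): print(r,[('B' if (105<h<130 and S>120) else '.')+'%d/%d/%d'%tuple(s['P'][r,c]*1000) for c,(h,S,V) in zip(range(211,220,2),hsv[r,211:220:2])])
E
```

```text
214 ['.421/-173/92', '.420/-164/86', '.434/-166/95', '.436/-159/93', '.447/-159/99']
215 ['.420/-173/87', '.429/-171/91', '.433/-165/90', '.434/-158/86', '.430/-147/78']
216 ['.421/-173/84', '.426/-169/84', '.435/-167/87', '.435/-159/84', '.428/-146/72']
217 ['.415/-170/74', '.424/-168/77', '.426/-161/76', '.433/-158/78', '.430/-147/69']
218 ['.414/-169/68', '.423/-168/73', '.430/-164/75', '.433/-158/73', '.432/-150/68']
219 ['.417/-172/67', '.422/-167/68', '.432/-166/73', '.435/-160/71', '.432/-150/64']
220 ['.411/-168/57', '.425/-170/67', '.433/-167/69', '.435/-161/67', '.427/-147/55']
221 ['.360/-133/5', '.420/-166/57', '.432/-167/65', '.434/-161/62', '.375/-108/0']
222 ['.360/-133/0', '.423/-169/56', '.430/-166/58', '.428/-157/52', '.381/-114/1']
223 ['.368/-139/3', '.416/-165/46', '.430/-166/54', '.419/-151/39', '.387/-118/2']
224 ['.367/-139/-1', '.422/-169/47', 'B424/-162/44', '.422/-153/37', '.390/-121/1']
225 ['.378/-147/5', 'B424/-171/45', 'B430/-168/47', 'B421/-152/32', '.392/-123/0']
226 ['.382/-150/5', '.425/-172/42', 'B429/-167/41', 'B422/-154/29', '.397/-127/0']
227 ['
[... 210 characters left out ...]
1', 'B424/-156/19', '.416/-142/6']
230 ['.391/-159/-2', '.419/-170/20', 'B427/-168/23', 'B423/-156/14', '.425/-149/11']
231 ['.396/-163/-1', '.418/-170/14', 'B1560/-981/1171', 'B426/-159/13', '.419/-145/0']
232 ['.404/-168/1', '.422/-173/14', 'B429/-170/17', '.426/-159/9', '.426/-151/4']
233 ['.408/-172/1', '.422/-173/10', 'B432/-173/16', '.431/-163/9', '.425/-150/-1']
234 ['.415/-177/4', '.418/-171/2', '.426/-169/5', '.426/-160/0', '.426/-152/-4']
235 ['.422/-182/7', '.427/-178/7', '.435/-175/10', '.424/-159/-5', '.436/-159/1']
236 ['.425/-185/6', '.432/-182/8', '.442/-181/13', '.432/-165/-1', '.439/-162/1']
237 ['.448/-201/25', '.438/-187/10', '.443/-182/11', '.435/-168/-2', '.442/-165/0']
```

Request:
apply_moves --claw '[0.3, 0.3, 0.3, 0.3, 0.3]' --travel '[[0, 0, 0], [0, 0, 0], [0, 0, 0], [0, 0, 0], [0, 0, 0]]' --turn '[[0, 0, 0], [0, 0, 0], [0, 0, 0], [0, 0, 0], [0, 0, 0]]'

```text
t: 4.03
tcp_pos: [0.4222, -0.1566, 0.0143]
tool_rot: [0.509, 0.861, 0.0, -0.0]
force: [0.1, 0.8, 0.7]
finger_gap: 0.652
gripper_force: 0.0
```

Request:
apply_moves --claw '[0.3, 0.3, 0.3, 0.3, 0.3]' --travel '[[0, 0, -0.04], [0, 0, -0.1], [0, 0, -0.15], [0, 0, -0.2], [0, 0, -0.2]]' --turn '[[0, 0, 0], [0, 0, 0], [0, 0, 0], [0, 0, 0], [0, 0, 0]]'

```text
t: 4.45
tcp_pos: [0.4263, -0.1592, 0.1808]
tool_rot: [0.509, 0.861, -0.0, 0.007]
force: [0.2, -0.5, -0.1]
finger_gap: 0.652
gripper_force: 0.0
```

Request:
apply_moves --claw '[0.3, 0.3, 0.3, 0.3, 0.3]' --travel '[[0.06, 0.19, 0], [0.06, 0.19, 0], [0.06, 0.19, 0], [0.06, 0.19, 0], [0.06, 0.19, 0]]' --turn '[[0, 0, 0], [0, 0, 0], [0, 0, 0], [0, 0, 0], [0, 0, 0]]'

```text
t: 4.87
tcp_pos: [0.5366, -0.0377, 0.1742]
tool_rot: [0.507, 0.862, 0.002, 0.002]
force: [0.6, -1.1, -0.1]
finger_gap: 0.654
gripper_force: 0.0
```

```bash
python3 - <<'E'
from h import *
print(manip.sense()['tcp_pos'],manip.sense()['finger_gap'])
k=6;a=snap('top');b=snap('scene')
def c(s,x0,y0,w,h): return cv2.resize(s['pixels'][y0:y0+h,x0:x0+w,::-1],None,fx=k,fy=k,interpolation=cv2.INTER_NEAREST)
cv2.imwrite('pics/d3.png',np.hstack([c(a,320,225,60,48),c(b,180,215,60,48)]))
E
```

```text
[ 0.53661533 -0.03766841  0.17421561] 0.6542186268998884
```

View pics/d3.png

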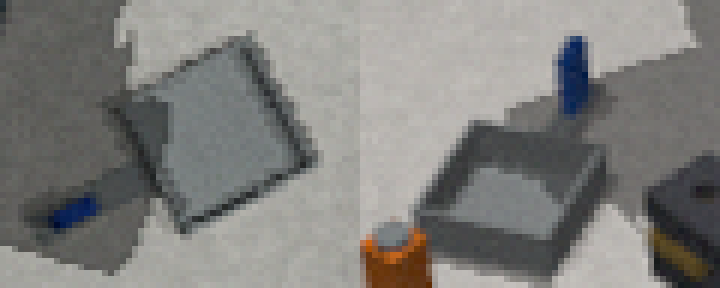

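```bash
python3 - <<'E'
from h import *
p=manip.sense()['tcp_pos'];R=Ro.from_quat(manip.sense()['tool_rot']);y=R.apply([0,1,0])
k=4
for n in('scene',):
    s=snap(n);im=s['pixels'][...,::-1].copy()
    im=cv2.resize(im,None,fx=k,fy=k,interpolation=cv2.INTER_CUBIC)
    for X,c in((p,(0,0,255)),(p+y*.03,(0,255,0)),(p-y*.03,(0,255,0)),(p+[0,0,.019],(255,0,255))):
        q=proj(s,X)*k+k/2;cv2.circle(im,(int(q[0]),int(q[1])),3,c,-1)
    q=(proj(s,p)*k).astype(int);cv2.imwrite('pics/tip.png',im[q[1]-300:q[1]+150,q[0]-250:q[0]+250])
E
```

```text
(no output)
```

View pics/tip.png

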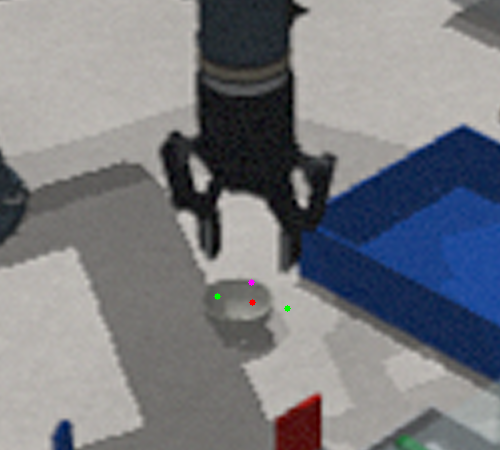

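```bash
python3 - <<'E'
from h import *
S=manip.sense();p=S['tcp_pos'];R=Ro.from_quat(S['tool_rot'])
for n in('scene','top'):
    s=snap(n);P=s['P'];V=s['pixels'].max(-1)
    L=R.inv().apply((P-p).reshape(-1,3)).reshape(P.shape)*1000
    m=(s['depth']>0)&(abs(L[...,0])<40)&(abs(L[...,1])<75)&(L[...,2]>-110)&(L[...,2]<40)&(V<90)
    print(n,m.sum())
    for sg in(-1,1):
        q=L[m&(L[...,1]*sg>8)]
        for a in range(-110,20,10):
            w=q[(q[:,2]>a)&(q[:,2]<=a+10)]
            if len(w)>3: print(sg,a,len(w),np.percentile(w,[5,95],0).round(0).tolist())
E
```

```text
scene 263
-1 -110 27 [[-19.0, -59.0, -110.0], [8.0, -20.0, -100.0]]
-1 -100 34 [[-15.0, -58.0, -98.0], [5.0, -28.0, -91.0]]
-1 -90 20 [[-16.0, -57.0, -90.0], [0.0, -29.0, -81.0]]
-1 -80 12 [[-14.0, -36.0, -79.0], [8.0, -28.0, -71.0]]
-1 -70 16 [[-15.0, -39.0, -70.0], [-0.0, -28.0, -62.0]]
-1 -60 11 [[-14.0, -38.0, -59.0], [-1.0, -28.0, -54.0]]
-1 -50 6 [[-8.0, -32.0, -49.0], [2.0, -28.0, -41.0]]
1 -110 37 [[-18.0, 23.0, -110.0], [12.0, 61.0, -102.0]]
1 -100 43 [[-16.0, 29.0, -99.0], [9.0, 58.0, -90.0]]
1 -90 18 [[-16.0, 32.0, -89.0], [5.0, 52.0, -82.0]]
1 -80 8 [[-17.0, 33.0, -79.0], [-6.0, 42.0, -73.0]]
1 -70 12 [[-13.0, 32.0, -70.0], [4.0, 41.0, -62.0]]
1 -60 14 [[-12.0, 31.0, -59.0], [5.0, 40.0, -52.0]]
1 -50 4 [[-10.0, 31.0, -49.0], [-6.0, 37.0, -48.0]]
top 26
-1 -110 7 [[5.0, -58.0, -106.0], [15.0, -32.0, -101.0]]
-1 -100 14 [[1.0, -53.0, -98.0], [13.0, -36.0, -91.0]]
-1 -90 4 [[10.0, -48.0, -89.0], [13.0, -35.0, -84.0]]
```

The scene crop shows the fingertips about 37 mm above the reported TCP: tips at crop rows 255–268 against projected rows 295–308. The lateral position is correct. I'll check the offset with a gentle touch on clear counter, fingers shut.

```bash
python3 - <<'E'
from h import *
plan((.45,-.06,.05,28.6),(.45,-.06,-.02,28.6))
E
```

```text
t 5.12 at [ 0.531  -0.0421  0.1738] yaw 28.7 F [ 0.1  0.3 -1.4] gap 0.649 gf 0
  travel [0.0288, -0.0993, 0.155] turn [-0.0005, -0.0003, 0.0005] rows 3.6
  travel [-0.0, -0.0, 0.0875] turn [-0.0, -0.0, -0.0] rows 1.7
```

Request:
apply_moves --claw '[-1, -1, -1, -1, -1]' --travel '[[0.03, -0.1, 0.155], [0.03, -0.1, 0.155], [0.03, -0.1, 0.155], [0.03, -0.1, 0.155], [0.03, -0.1, 0.155]]' --turn '[[0, 0, 0], [0, 0, 0], [0, 0, 0], [0, 0, 0], [0, 0, 0]]'

```text
t: 5.53
tcp_pos: [0.443, -0.0581, 0.0473]
tool_rot: [0.511, 0.86, -0.001, -0.007]
force: [-0.8, 0.3, -1.0]
finger_gap: -0.002
gripper_force: 0.0
```

Request:
apply_moves --claw '[-1, -1, -1, -1, -1]' --travel '[[0, 0, 0.02], [0, 0, 0.04], [0, 0, 0.055], [0, 0, 0.055], [0, 0, 0.055]]' --turn '[[0, 0, 0], [0, 0, 0], [0, 0, 0], [0, 0, 0], [0, 0, 0]]'

```text
t: 5.95
tcp_pos: [0.4519, -0.0598, 0.007]
tool_rot: [0.51, 0.86, 0.0, 0.001]
force: [-0.9, 0.4, -0.3]
finger_gap: 0.002
gripper_force: 0.0
```

```bash
python3 - <<'E'
from h import *
plan((.45,-.06,-.02,28.6))
E
```

```text
t 5.95 at [ 0.4519 -0.0598  0.007 ] yaw 28.7 F [-0.9  0.4 -0.3] gap 0.002 gf 0
  travel [0.001, -0.0022, 0.0338] turn [0.0003, 0.0004, 0.0005] rows 0.6
```

Request:
apply_moves --claw '[-1, -1, -1, -1, -1]' --travel '[[0, 0, 0.004], [0, 0, 0.009], [0, 0, 0.014], [0, 0, 0.019], [0, 0, 0.024]]' --turn '[[0, 0, 0], [0, 0, 0], [0, 0, 0], [0, 0, 0], [0, 0, 0]]'

```text
t: 6.37
tcp_pos: [0.4509, -0.0589, -0.013]
tool_rot: [0.509, 0.861, 0.0, 0.0]
force: [0.6, 0.0, 0.5]
finger_gap: -0.001
gripper_force: 0.0
```

Request:
apply_moves --claw '[-1, -1, -1, -1, -1]' --travel '[[0, 0, 0.0025], [0, 0, 0.005], [0, 0, 0.0075], [0, 0, 0.01], [0, 0, 0.0125]]' --turn '[[0, 0, 0], [0, 0, 0], [0, 0, 0], [0, 0, 0], [0, 0, 0]]'

```text
t: 6.78
tcp_pos: [0.4507, -0.0589, -0.023]
tool_rot: [0.509, 0.861, -0.0, -0.0]
force: [-0.8, 0.1, 0.0]
finger_gap: 0.001
gripper_force: 0.0
```

```bash
python3 - <<'E'
from h import *
plan((.4235,-.161,.09,28.6))
S=manip.sense();p=S['tcp_pos'];s=snap('scene');print(proj(s,p),proj(s,p+[0,0,.037]))
save(s,'t2.png',(180,150,320,255),5)
E
```

```text
t 6.78 at [ 0.4507 -0.0589 -0.023 ] yaw 28.7 F [-0.8  0.1  0. ] gap 0.001 gf 0
  travel [-0.0955, -0.0912, -0.1413] turn [-0.0, -0.0, 0.0008] rows 3.7
[244.1 229. ] [243.6 220.8]
```

View pics/t2.png

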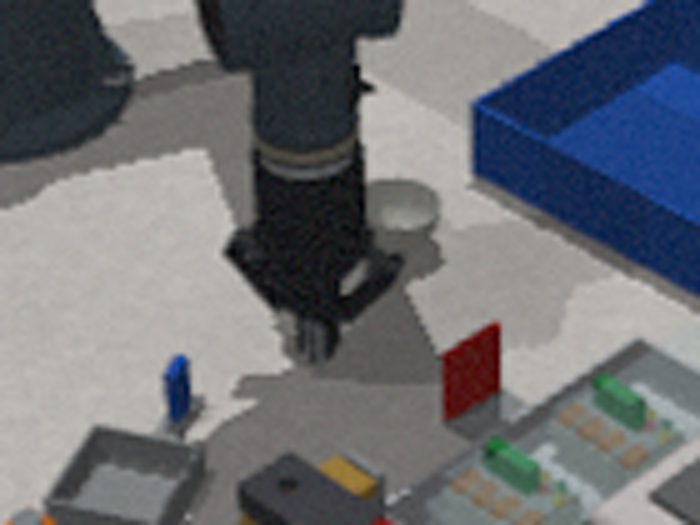

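The tips are still about 10 mm above the counter, at crop (312,360), although the reported z is -0.023. The offset is real, so I'll keep probing gently.

Request:
apply_moves --claw '[-1, -1, -1, -1, -1]' --travel '[[0, 0, 0.0015], [0, 0, 0.003], [0, 0, 0.0045], [0, 0, 0.006], [0, 0, 0.0075]]' --turn '[[0, 0, 0], [0, 0, 0], [0, 0, 0], [0, 0, 0], [0, 0, 0]]'

```text
t: 7.25
tcp_pos: [0.4508, -0.0589, -0.0289]
tool_rot: [0.509, 0.861, 0.0, 0.0]
force: [0.4, -0.8, 0.3]
finger_gap: 0.004
gripper_force: 0.0
```

Request:
apply_moves --claw '[-1, -1, -1]' --travel '[[0, 0, 0.001], [0, 0, 0.002], [0, 0, 0.003]]' --turn '[[0, 0, 0], [0, 0, 0], [0, 0, 0]]'

```text
t: 7.5
tcp_pos: [0.4508, -0.0589, -0.0313]
tool_rot: [0.509, 0.861, -0.0, 0.0]
force: [-0.4, 0.4, 0.4]
finger_gap: 0.002
gripper_force: 0.0
```

Request:
apply_moves --claw '[-1, -1]' --travel '[[0, 0, 0.001], [0, 0, 0.002]]' --turn '[[0, 0, 0], [0, 0, 0]]'

```text
t: 7.67
tcp_pos: [0.4508, -0.0589, -0.0329]
tool_rot: [0.509, 0.861, 0.0, 0.0]
force: [-0.2, -0.7, 0.6]
finger_gap: -0.002
gripper_force: 0.0
```

Request:
apply_moves --claw '[-1, -1]' --travel '[[0, 0, 0.001], [0, 0, 0.002]]' --turn '[[0, 0, 0], [0, 0, 0]]'

```text
t: 7.83
tcp_pos: [0.4508, -0.0589, -0.0345]
tool_rot: [0.509, 0.861, 0.0, 0.0]
force: [0.6, -0.0, -0.5]
finger_gap: 0.002
gripper_force: 0.0
```

Request:
apply_moves --claw '[-1, -1]' --travel '[[0, 0, 0.001], [0, 0, 0.0015]]' --turn '[[0, 0, 0], [0, 0, 0]]'

```text
t: 8.0
tcp_pos: [0.4507, -0.0589, -0.0358]
tool_rot: [0.509, 0.861, -0.0, -0.0]
force: [0.2, 0.2, -0.2]
finger_gap: -0.005
gripper_force: 0.0
```

Request:
apply_moves --claw '[-1, -1]' --travel '[[0, 0, 0.001], [0, 0, 0.0015]]' --turn '[[0, 0, 0], [0, 0, 0]]'

```text
t: 8.17
tcp_pos: [0.4508, -0.0589, -0.036]
tool_rot: [0.509, 0.861, 0.0, 0.0]
force: [-1.2, 0.7, 14.6]
finger_gap: -0.002
gripper_force: 7.8
```

Request:
apply_moves --claw '[-1, -1]' --travel '[[0, 0, 0.001], [0, 0, 0.0015]]' --turn '[[0, 0, 0], [0, 0, 0]]'

```text
t: 8.33
tcp_pos: [0.4508, -0.0589, -0.036]
tool_rot: [0.509, 0.861, 0.0, 0.001]
force: [-2.7, 0.6, 27.6]
finger_gap: 0.001
gripper_force: 13.9
```

Contact came at reported z -0.036, so the real tip is reported z + 36 mm. I'll build that into the planner.

Request:
apply_moves --claw '[0, 0, 0, 0, 0]' --travel '[[0, 0, -0.05], [0, 0, -0.1], [0, 0, -0.13], [0, 0, -0.13], [0, 0, -0.13]]' --turn '[[0, 0, 0], [0, 0, 0], [0, 0, 0], [0, 0, 0], [0, 0, 0]]'

```text
t: 8.75
tcp_pos: [0.4517, -0.0593, 0.0672]
tool_rot: [0.509, 0.861, 0.0, 0.002]
force: [0.3, -0.1, -0.9]
finger_gap: 0.502
gripper_force: 0.0
```

```bash
sed -i "s/p=s\['tcp_pos'\].copy();R=Ro/p=s['tcp_pos']+[0,0,.036];R=Ro/" h.py; python3 - <<'E'
from h import *
plan((.423,-.1605,.09,28.6),(.423,-.1605,.01,28.6))
E
```

```text
t 8.75 at [ 0.4517 -0.0593  0.1032] yaw 28.8 F [ 0.3 -0.1 -0.9] gap 0.502 gf 0
  travel [-0.0936, -0.0924, 0.0166] turn [0.0008, 0.0009, 0.0009] rows 2.5
  travel [-0.0, 0.0, 0.1] turn [-0.0, 0.0, -0.0] rows 1.9
```

Request:
apply_moves --claw '[0, 0, 0, 0, 0]' --travel '[[-0.094, -0.092, 0.016], [-0.094, -0.092, 0.016], [-0.094, -0.092, 0.016], [-0.094, -0.092, 0.016], [-0.094, -0.092, 0.016]]' --turn '[[0, 0, 0], [0, 0, 0], [0, 0, 0], [0, 0, 0], [0, 0, 0]]'

```text
t: 9.17
tcp_pos: [0.4211, -0.1606, 0.0518]
tool_rot: [0.511, 0.86, 0.0, -0.002]
force: [-0.1, 0.3, 0.1]
finger_gap: 0.501
gripper_force: 0.0
```

Request:
apply_moves --claw '[0, 0, 0, 0, 0]' --travel '[[0, 0, 0.03], [0, 0, 0.06], [0, 0, 0.098], [0, 0, 0.098], [0, 0, 0.098]]' --turn '[[0, 0, 0], [0, 0, 0], [0, 0, 0], [0, 0, 0], [0, 0, 0]]'

```text
t: 9.58
tcp_pos: [0.4206, -0.1579, -0.0268]
tool_rot: [0.509, 0.861, 0.0, -0.003]
force: [-0.5, 0.8, 0.4]
finger_gap: 0.5
gripper_force: 0.0
```

Request:
apply_moves --claw '[-1, -1, -1, -1, -1]' --travel '[[0, 0, 0], [0, 0, 0], [0, 0, 0], [0, 0, 0], [0, 0, 0]]' --turn '[[0, 0, 0], [0, 0, 0], [0, 0, 0], [0, 0, 0], [0, 0, 0]]' --newtons 60

```text
t: 10.0
tcp_pos: [0.4232, -0.1605, -0.0237]
tool_rot: [0.509, 0.861, -0.0, 0.001]
force: [-0.5, 2.6, 7.9]
finger_gap: 0.112
gripper_force: 59.6
```

```bash
python3 - <<'E'
from h import *
plan((.423,-.1605,.03,28.6),(.44,-.2,.03,90),(.5355,-.235,.03,90),(.5355,-.235,.011,90))
E
```

```text
t 10.00 at [ 0.4232 -0.1605  0.0123] yaw 28.8 F [-0.5  2.6  7.9] gap 0.112 gf 60
  travel [-0.0, -0.0002, -0.0221] turn [0.0005, 0.0008, 0.0009] rows 0.4
  travel [-0.0268, -0.0025, 0.0] turn [-0.0, -0.0, -0.1705] rows 4.3
  travel [-0.0217, -0.0158, 0.0] turn [-0.0, -0.0, -0.1706] rows 4.3
  travel [-0.1194, -0.0437, 0.0] turn [-0.0, -0.0, 0.0] rows 2.4
  travel [-0.0, -0.0, 0.0238] turn [-0.0, -0.0, 0.0] rows 0.5
```

Request:
apply_moves --claw '[-1, -1, -1]' --travel '[[0, 0, -0.01], [0, 0, -0.022], [0, 0, -0.022]]' --turn '[[0, 0, 0], [0, 0, 0], [0, 0, 0]]'

```text
t: 10.25
tcp_pos: [0.423, -0.1607, -0.0059]
tool_rot: [0.509, 0.86, -0.0, 0.001]
force: [0.3, 1.1, -2.9]
finger_gap: 0.112
gripper_force: 58.5
```

Request:
apply_moves --claw '[-1, -1, -1, -1, -1]' --travel '[[-0.027, -0.0025, 0], [-0.027, -0.0025, 0], [-0.027, -0.0025, 0], [-0.027, -0.0025, 0], [-0.027, -0.0025, 0]]' --turn '[[0, 0, -0.17], [0, 0, -0.17], [0, 0, -0.17], [0, 0, -0.17], [0, 0, -0.17]]'

```text
t: 10.67
tcp_pos: [0.4308, -0.1802, -0.0075]
tool_rot: [0.262, 0.965, 0.0, -0.0]
force: [0.6, 0.3, -2.8]
finger_gap: 0.11
gripper_force: 58.6
```

Request:
apply_moves --claw '[-1, -1, -1, -1, -1]' --travel '[[-0.022, -0.016, 0], [-0.022, -0.016, 0], [-0.022, -0.016, 0], [-0.022, -0.016, 0], [-0.022, -0.016, 0]]' --turn '[[0, 0, -0.17], [0, 0, -0.17], [0, 0, -0.17], [0, 0, -0.17], [0, 0, -0.17]]'

```text
t: 11.08
tcp_pos: [0.4393, -0.2002, -0.0076]
tool_rot: [-0.002, 1.0, 0.0, -0.0]
force: [-0.2, 0.1, -1.9]
finger_gap: 0.107
gripper_force: 58.7
```

```bash
python3 - <<'E'
from h import *
plan((.5355,-.235,.03,90),(.5355,-.235,.0123,90))
a=snap('top');b=snap('scene');k=5
def c(s,x0,y0,w,h): return cv2.resize(s['pixels'][y0:y0+h,x0:x0+w,::-1],None,fx=k,fy=k,interpolation=cv2.INTER_NEAREST)
cv2.imwrite('pics/d4.png',np.hstack([c(a,310,180,75,80),c(b,185,190,75,80)]))
E
```

```text
t 11.08 at [ 0.4393 -0.2002  0.0284] yaw 90.2 F [-0.2  0.1 -1.9] gap 0.107 gf 59
  travel [-0.1201, -0.044, -0.002] turn [0.0001, -0.0002, 0.0011] rows 2.5
  travel [0.0, 0.0, 0.0221] turn [-0.0, 0.0, 0.0] rows 0.4
```

View pics/d4.png

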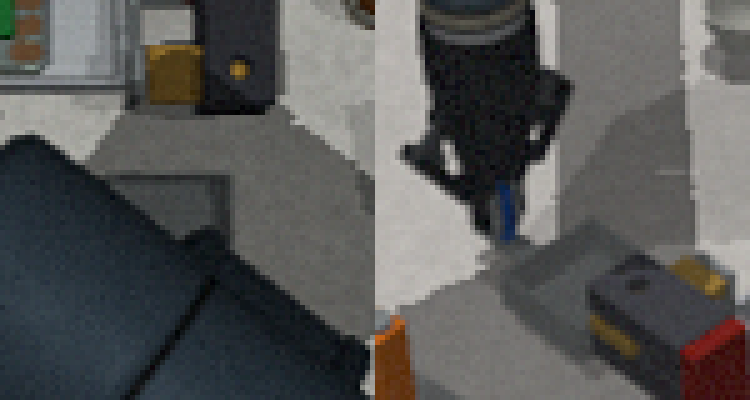

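```bash
python3 - <<'E'
from h import *
a=snap('top');print(ray(a,355.6,215.0,.046))
E
```

```text
[ 0.56680981 -0.23891143  0.046     ]
```

Request:
apply_moves --claw '[-1, -1, -1, -1, -1]' --travel '[[-0.04, -0.015, 0], [-0.08, -0.03, 0], [-0.123, -0.045, 0], [-0.123, -0.045, 0], [-0.123, -0.045, 0]]' --turn '[[0, 0, 0.001], [0, 0, 0.001], [0, 0, 0.001], [0, 0, 0.001], [0, 0, 0.001]]'

```text
t: 11.65
tcp_pos: [0.5405, -0.2376, -0.0074]
tool_rot: [0.002, 1.0, -0.001, 0.002]
force: [-1.1, 1.4, -2.4]
finger_gap: 0.108
gripper_force: 58.9
```

Request:
apply_moves --claw '[-1, -1, -1]' --travel '[[0, 0, 0.01], [0, 0, 0.0205], [0, 0, 0.0205]]' --turn '[[0, 0, 0], [0, 0, 0], [0, 0, 0]]'

```text
t: 11.9
tcp_pos: [0.5357, -0.2354, -0.0254]
tool_rot: [0.002, 1.0, 0.001, -0.002]
force: [-0.4, 0.6, -2.9]
finger_gap: 0.109
gripper_force: 59.7
```

Request:
apply_moves --claw '[-0.2, -0.2, -0.2, -0.2, -0.2]' --travel '[[0, 0, 0], [0, 0, 0], [0, 0, 0], [0, 0, -0.02], [0, 0, -0.06]]' --turn '[[0, 0, 0], [0, 0, 0], [0, 0, 0], [0, 0, 0], [0, 0, 0]]'

```text
t: 12.32
tcp_pos: [0.5352, -0.2344, 0.0212]
tool_rot: [0.002, 1.0, 0.002, -0.003]
force: [0.0, 0.5, 0.2]
finger_gap: 0.398
gripper_force: 0.0
```

```bash
python3 - <<'E'
from h import *
plan((.50,-.26,.24,90),(.5815,-.3905,.27,90),(.5815,-.3905,.107,90))
a=snap('top');b=snap('scene')
S=manip.sense();print(S['force'])
E
```

```text
t 12.32 at [ 0.5352 -0.2344  0.0572] yaw 89.7 F [0.  0.5 0.2] gap 0.398 gf 0
  travel [0.0454, -0.0311, -0.2284] turn [0.0015, -0.0021, -0.0014] rows 4.5
  travel [-0.1019, -0.1631, -0.0375] turn [0.0, -0.0, -0.0] rows 3.8
  travel [-0.0, -0.0, 0.2037] turn [0.0, -0.0, -0.0] rows 3.9
[ 1.02090847 -0.52192711  0.12549482]
```

Request:
apply_moves --claw '[0, 0, 0, 0, 0]' --travel '[[0.045, -0.031, -0.228], [0.045, -0.031, -0.228], [0.045, -0.031, -0.228], [0.045, -0.031, -0.228], [0.045, -0.031, -0.228]]' --turn '[[0, 0, 0], [0, 0, 0], [0, 0, 0], [0, 0, 0], [0, 0, 0]]'

```text
t: 12.83
tcp_pos: [0.5029, -0.2627, 0.211]
tool_rot: [0.002, 1.0, -0.002, 0.003]
force: [-0.3, -0.9, 0.1]
finger_gap: 0.5
gripper_force: 0.0
```

```bash
python3 - <<'E'
from h import *
a=snap('top');b=snap('scene')
k=5
def c(s,x0,y0,w,h): return cv2.resize(s['pixels'][y0:y0+h,x0:x0+w,::-1],None,fx=k,fy=k,interpolation=cv2.INTER_NEAREST)
cv2.imwrite('pics/d5.png',np.hstack([c(a,320,175,75,80),c(b,185,210,75,80)]))
plan((.5815,-.3905,.27,90),(.5815,-.3905,.107,90))
# orange top of the handle in the top view, cast to z .155
h=cv2.cvtColor(a['pixels'],cv2.COLOR_RGB2HSV);m=cv2.inRange(h,(4,140,150),(18,255,255));m[:,:395]=0;m[:,430:]=0
v,u=np.where(m>0);print(len(u),u.min(),u.max(),v.min(),v.max())
E
```

```text
t 12.93 at [ 0.5038 -0.2632  0.2469] yaw 89.7 F [-0.1  0.5  0.4] gap 0.497 gf 0
  travel [-0.0981, -0.1588, -0.0271] turn [-0.0021, 0.0025, -0.0016] rows 3.6
  travel [-0.0, -0.0, 0.2038] turn [0.0, 0.0, 0.0] rows 3.9Traceback (most recent call last):
  File "<stdin>", line 9, in <module>
    return umr_minimum(a, axis, None, out, keepdims, initial, where)
ValueError: zero-size array to reduction operation minimum which has no identity
```

View pics/d5.png

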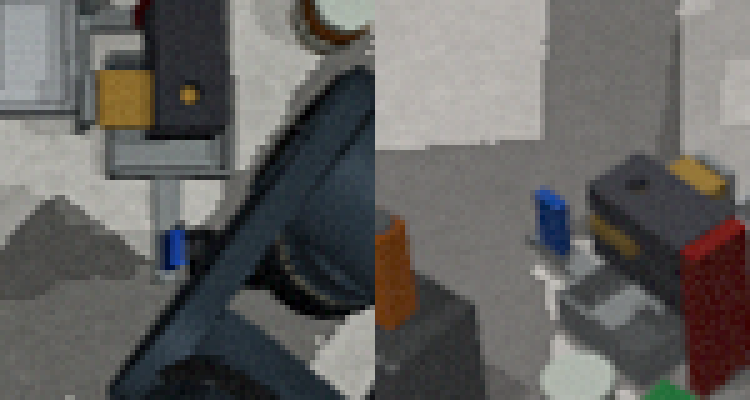

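Request:
apply_moves --claw '[0, 0, 0, 0, 0]' --travel '[[-0.098, -0.159, -0.027], [-0.098, -0.159, -0.027], [-0.098, -0.159, -0.027], [-0.098, -0.159, -0.027], [-0.098, -0.159, -0.027]]' --turn '[[0, 0, -0.0015], [0, 0, -0.0015], [0, 0, -0.0015], [0, 0, -0.0015], [0, 0, -0.0015]]'

```text
t: 13.35
tcp_pos: [0.582, -0.3935, 0.226]
tool_rot: [0.001, 1.0, -0.002, 0.001]
force: [0.8, 0.2, 0.9]
finger_gap: 0.5
gripper_force: 0.0
```

Request:
apply_moves --claw '[0, 0, 0, 0, 0]' --travel '[[0, 0, 0.03], [0, 0, 0.06], [0, 0, 0.08], [0, 0, 0.09], [0, 0, 0.1]]' --turn '[[0, 0, 0], [0, 0, 0], [0, 0, 0], [0, 0, 0], [0, 0, 0]]'

```text
t: 13.77
tcp_pos: [0.5788, -0.3868, 0.1453]
tool_rot: [-0.001, 1.0, 0.001, -0.001]
force: [-0.1, -0.3, -0.7]
finger_gap: 0.501
gripper_force: 0.0
```

```bash
python3 - <<'E'
from h import *
a=snap('top');b=snap('scene')
save(b,'p1.png',(140,200,260,290),5)
plan((.5815,-.3905,.107,90))
print('dish near edge',ray(a,341,209.8,.028),ray(a,365.6,209.8,.028))
E
```

```text
t 13.87 at [ 0.5789 -0.3872  0.1819] yaw 90.1 F [0.8 0.5 0.1] gap 0.496 gf 0
  travel [-0.0035, -0.0044, 0.0936] turn [0.0008, -0.0009, 0.0003] rows 1.8
dish near edge [ 0.58601227 -0.19414532  0.028     ] [ 0.58626215 -0.27472278  0.028     ]
```

View pics/p1.png

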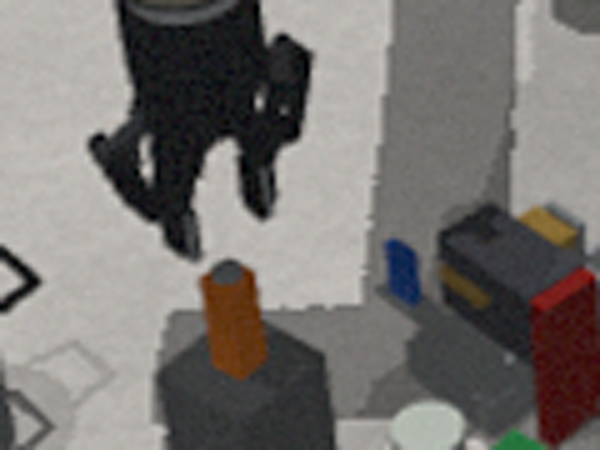

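The dish sits at (0.626,-0.234), centred under the hole. The fingers straddle the handle at crop (232,300), so I lower and grip.

Request:
apply_moves --claw '[0, 0, 0, 0, 0]' --travel '[[-0.0035, -0.004, 0.03], [-0.0035, -0.004, 0.06], [-0.0035, -0.004, 0.0935], [-0.0035, -0.004, 0.0935], [-0.0035, -0.004, 0.0935]]' --turn '[[0, 0, 0], [0, 0, 0], [0, 0, 0], [0, 0, 0], [0, 0, 0]]'

```text
t: 14.28
tcp_pos: [0.5821, -0.391, 0.0727]
tool_rot: [-0.0, 1.0, 0.001, -0.001]
force: [0.7, -0.2, 1.0]
finger_gap: 0.5
gripper_force: 0.0
```

Request:
apply_moves --claw '[-1, -1, -1, -1, -1]' --travel '[[0, 0, 0], [0, 0, 0], [0, 0, 0], [0, 0, 0], [0, 0, 0]]' --turn '[[0, 0, 0], [0, 0, 0], [0, 0, 0], [0, 0, 0], [0, 0, 0]]' --newtons 90

```text
t: 14.7
tcp_pos: [0.5841, -0.3928, 0.0759]
tool_rot: [-0.0, 1.0, -0.002, 0.002]
force: [0.3, 0.6, 7.0]
finger_gap: 0.267
gripper_force: 89.0
```

```bash
python3 - <<'E'
from h import *
plan((.5815,-.3905,.245,90),(.6255,-.235,.245,90))
S=manip.sense();print(S['force'],S['ft_torque'])
E
```

```text
t 14.70 at [ 0.5841 -0.3928  0.1119] yaw 90.0 F [0.3 0.6 7. ] gap 0.267 gf 89
  travel [0.0026, 0.0023, -0.1663] turn [-0.001, 0.0012, 0.0002] rows 3.2
  travel [-0.055, 0.1944, -0.0001] turn [-0.0, 0.0, 0.0] rows 3.9
[0.26736454 0.59029917 7.02278298] [ 0.1428498  -0.07556337  0.00532493]
```

Request:
apply_moves --claw '[-1, -1, -1, -1, -1]' --travel '[[0, 0, -0.04], [0, 0, -0.08], [0, 0, -0.12], [0, 0, -0.165], [0, 0, -0.165]]' --turn '[[0, 0, 0], [0, 0, 0], [0, 0, 0], [0, 0, 0], [0, 0, 0]]'

```text
t: 15.12
tcp_pos: [0.5863, -0.395, 0.2144]
tool_rot: [-0.0, 1.0, -0.006, 0.006]
force: [1.6, -1.8, 0.3]
finger_gap: 0.269
gripper_force: 89.4
```

Request:
apply_moves --claw '[-1, -1, -1, -1, -1]' --travel '[[-0.0513, 0.197, 0], [-0.0513, 0.197, 0], [-0.0513, 0.197, 0], [-0.0513, 0.197, 0], [-0.0513, 0.197, 0]]' --turn '[[0, 0, 0], [0, 0, 0], [0, 0, 0], [0, 0, 0], [0, 0, 0]]'

```text
t: 15.53
tcp_pos: [0.624, -0.2253, 0.2046]
tool_rot: [-0.004, 1.0, 0.003, -0.001]
force: [0.8, 0.2, -1.7]
finger_gap: 0.269
gripper_force: 89.3
```

Request:
apply_moves --claw '[-1, -1, -1]' --travel '[[0, 0, 0], [0, 0, 0], [0, 0, 0]]' --turn '[[0, 0, 0], [0, 0, 0], [0, 0, 0]]'

```text
t: 15.78
tcp_pos: [0.6232, -0.2352, 0.2049]
tool_rot: [0.0, 1.0, -0.0, -0.0]
force: [-0.7, 0.1, -2.0]
finger_gap: 0.273
gripper_force: 89.3
```

```bash
python3 - <<'E'
from h import *
plan((.6255,-.235,.245,90))
a=snap('top');b=snap('scene')
k=5
def c(s,x0,y0,w,h): return cv2.resize(s['pixels'][y0:y0+h,x0:x0+w,::-1],None,fx=k,fy=k,interpolation=cv2.INTER_NEAREST)
cv2.imwrite('pics/p2.png',np.hstack([c(a,320,165,75,100),c(b,200,180,75,100)]))
print(proj(a,(.6255,-.235,.116)),proj(b,(.6255,-.235,.116)))
E
```

```text
t 15.78 at [ 0.6232 -0.2352  0.2409] yaw 90.0 F [-0.7  0.1 -2. ] gap 0.273 gf 89
  travel [-0.0029, 0.0003, -0.0051] turn [-0.0002, -0.0001, -0.0002] rows 0.1
[357.4 193.5] [237.2 246.2]
```

View pics/p2.png

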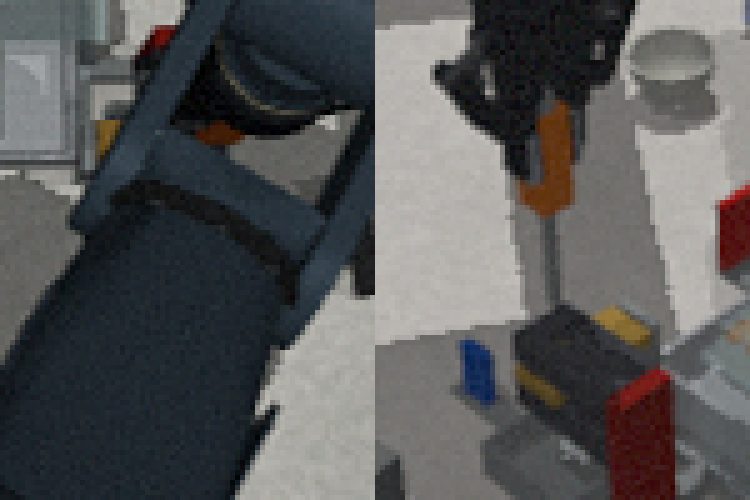

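```bash
python3 - <<'E'
from h import *
b=snap('scene');g=b['pixels'].astype(float).mean(-1)
for r in range(224,246): print(r,g[r,228:246].round(0).astype(int))
p=manip.sense()['tcp_pos'];print(p,[proj(b,(p[0]+dx,p[1],.139)) for dx in(-.004,-.002,0)],proj(b,(.6255,-.235,.139)))
E
```

```text
224 [110 113 113 111 106  81  69  65 102 113 112 111 111 114 113 112 113 117]
225 [110 109 111 112 115  85  66  65 100 115 114 110 110 106 110 110 107 111]
226 [113 113 115 116 117  91  66  67  97 111 113 110 110 107 111 112 114 113]
227 [108 116 114 110 109  85  71  65  85 106 112 111 111 113 113 114 113 114]
228 [111 108 110 110 111  97  70  66  90 107 112 114 113 115 111 116 112 113]
229 [139 111 110 115 112  96  70  66  89 112 116 114 108 107 110 110 112 113]
230 [138 107 111 112 114  95  78  66  81 104 117 112 111 113 112 112 114 112]
231 [138 108 109 112 113 101  77  71  77 104 116 117 114 113 109 113 112 114]
232 [150 117 114 111 115 101  81  67  78 108 115 116 115 113 111 118 116 115]
233 [177 135 106 112 113  99  78  65  76 109 118 113 116 115 114 116 115 113]
234 [152 117 112 110 112 102  81  67  70 102 116 115 117 117 114 108 114 109]
235 [187 149 112 114 114 107  82  70  70 103 115 118 109 114 112 112 112 112]
236 [187 146 113 117 114 107  84  70  70 102 114 110 109 113 114 112 111 111]
237 [185 143 112 113 111 110  87  73  62  99 113 114 109 113 112 118 115 113]
238 [183 138 110 112 112 117  87  67  66 102 119 114 111 113 111 115 116 118]
239 [182 142 109 111 110 112  94  72  67  98 115 115 119 116 112 109 110 110]
240 [182 142 111 110 110 110 106  79  65  81  93 107 116 114 114 110 112 112]
241 [178 149 120 112 112 116 111  85  48  38  54  77 105 112 113 115 115 113]
242 [184 190 144 111 113 109  90  59  36  36  46  40  50  75 102 113 113 112]
243 [170 173 140 112  88  52  43  48  44  46  46  43  37  36  58  99 109 112]
244 [114 114  94  77  51  39  50  52  48  41  43  33  30  31  35  55  84 101]
245 [110  87  52  36  41  48  41  37  47  40  36  39  37  43  40  50  54  73]
[ 0.62310549 -0.23554092  0.2049332 ] [array([235.3, 239.5]), array([235.7, 239.8]), array([236.1, 240.1])] [236.8 240.4]
```

Request:
apply_moves --claw '[-1, -1, -1, -1, -1]' --travel '[[-0.005, 0, 0.005], [-0.005, 0, 0.01], [-0.005, 0, 0.015], [-0.005, 0, 0.02], [-0.005, 0, 0.02]]' --turn '[[0, 0, 0], [0, 0, 0], [0, 0, 0], [0, 0, 0], [0, 0, 0]]' --newtons 110

```text
t: 16.35
tcp_pos: [0.6266, -0.2336, 0.1875]
tool_rot: [-0.0, 1.0, 0.001, -0.001]
force: [-1.2, -0.3, -2.3]
finger_gap: 0.268
gripper_force: 107.6
```

```bash
python3 - <<'E'
from h import *
b=snap('scene');g=b['pixels'].astype(float).mean(-1)
plan((.627,-.2355,.2,90))
p=manip.sense()['tcp_pos'];z=p[2]+.036-.1019;print(z,[proj(b,(p[0]+dx,p[1],z)) for dx in(-.004,-.002,0)],proj(b,(.6255,-.235,z)))
for r in range(232,252): print(r,g[r,228:246].round(0).astype(int))
E
```

```text
t 16.40 at [ 0.6269 -0.2337  0.2241] yaw 90.0 F [-0.6 -0.8 -1.4] gap 0.267 gf 108
  travel [-0.0002, -0.0023, 0.0302] turn [0.0003, -0.0006, 0.0002] rows 0.6
0.12222535092300867 [array([236.9, 244.1]), array([237.3, 244.4]), array([237.8, 244.7])] [237.1 244.7]
232 [181 139 106 114 115 112 110  80  67  71 105 118 113 112 111 114 117 117]
233 [183 140 106 112 112 115 108  86  66  65 104 119 118 117 116 116 114 113]
234 [183 144 112 111 109 112 117  88  71  66 104 116 116 116 110 112 115 114]
235 [189 160 118 117 113 111 114  90  70  64  97 118 116 112 115 111 113 110]
236 [189 182 141 112 116 112 114  92  71  61  97 113 112 111 113 113 112 114]
237 [182 150 117 111 116 114 113  89  72  65  85 107 111 110 112 114 114 114]
238 [178 187 139 111 111 116 114  99  73  65  89 110 112 115 114 111 115 115]
239 [180 180 136 108 111 111 114  98  77  65  91 109 118 115 114 110 113 114]
240 [175 178 142 106 110 111 111  93  75  69  73 101 115 112 111 115 108 111]
241 [176 183 155 117 113 114 113  86  73  68  53  77 103 113 112 113 115 112]
242 [182 182 179 142 109 108  87  57  68  71  56  44  49  81 101 116 117 114]
243 [183 184 149 110  84  50  40  50  68  72  63  43  39  37  58  96 112 111]
244 [179 175 154 102  59  34  43  53  67  72  62  44  41  27  36  41  75  97]
245 [135  84  47  41  45  46  43  45  54  59  49  35  35  32  42  30  30  70]
246 [50 29 31 38 44 43 41 42 42 33 37 37 41 42 38 26 33 47]
247 [32 38 48 44 38 46 40 43 30 41 45 40 43 38 38 36 36 37]
248 [35 43 44 45 41 45 46 43 47 44 48 48 44 41 37 34 33 37]
249 [36 31 40 45 42 38 48 44 37 42 45 44 41 43 41 38 31 31]
250 [45 37 42 41 44 43 42 43 48 41 49 45 40 38 41 43 45 37]
251 [51 43 36 39 38 43 43 45 46 41 42 40 40 45 46 44 40 38]
```

Request:
apply_moves --claw '[-1, -1, -1, -1]' --travel '[[0, 0, 0.003], [0, 0, 0.006], [0, 0, 0.009], [0, 0, 0.01]]' --turn '[[0, 0, 0], [0, 0, 0], [0, 0, 0], [0, 0, 0]]'

```text
t: 16.73
tcp_pos: [0.6273, -0.2338, 0.1807]
tool_rot: [-0.0, 1.0, 0.0, -0.0]
force: [-0.2, -0.6, -2.2]
finger_gap: 0.269
gripper_force: 107.6
```

Request:
apply_moves --claw '[-1, -1, -1]' --travel '[[0, 0, 0.001], [0, 0, 0.002], [0, 0, 0.003]]' --turn '[[0, 0, 0], [0, 0, 0], [0, 0, 0]]'

```text
t: 16.98
tcp_pos: [0.6276, -0.234, 0.1788]
tool_rot: [-0.0, 1.0, -0.0, 0.0]
force: [-0.7, -0.7, -0.8]
finger_gap: 0.268
gripper_force: 107.6
```

Request:
apply_moves --claw '[-1, -1, -1, -1]' --travel '[[0, 0, 0.001], [0, 0, 0.002], [0, 0, 0.003], [0, 0, 0.004]]' --turn '[[0, 0, 0], [0, 0, 0], [0, 0, 0], [0, 0, 0]]'

```text
t: 17.32
tcp_pos: [0.6275, -0.2339, 0.1755]
tool_rot: [-0.0, 1.0, -0.0, -0.0]
force: [-0.2, -0.3, -2.1]
finger_gap: 0.266
gripper_force: 107.6
```

Request:
apply_moves --claw '[-1, -1, -1, -1]' --travel '[[0, 0, 0.001], [0, 0, 0.002], [0, 0, 0.003], [0, 0, 0.004]]' --turn '[[0, 0, 0], [0, 0, 0], [0, 0, 0], [0, 0, 0]]'

```text
t: 17.65
tcp_pos: [0.6275, -0.234, 0.1723]
tool_rot: [-0.0, 1.0, -0.0, -0.0]
force: [-0.2, -1.2, -1.6]
finger_gap: 0.266
gripper_force: 107.6
```

The tip is in the hole at z about 0.106 with no force. Now I drive the pin down.

Request:
apply_moves --claw '[-1, -1, -1, -1, -1]' --travel '[[0, 0, 0.002], [0, 0, 0.004], [0, 0, 0.006], [0, 0, 0.008], [0, 0, 0.01]]' --turn '[[0, 0, 0], [0, 0, 0], [0, 0, 0], [0, 0, 0], [0, 0, 0]]'

```text
t: 18.07
tcp_pos: [0.628, -0.2344, 0.165]
tool_rot: [-0.0, 1.0, -0.001, 0.001]
force: [-0.2, 0.0, 3.3]
finger_gap: 0.269
gripper_force: 108.4
```

Request:
apply_moves --claw '[-1, -1, -1, -1, -1]' --travel '[[0, 0, 0.003], [0, 0, 0.006], [0, 0, 0.009], [0, 0, 0.012], [0, 0, 0.015]]' --turn '[[0, 0, 0], [0, 0, 0], [0, 0, 0], [0, 0, 0], [0, 0, 0]]'

```text
t: 18.48
tcp_pos: [0.6275, -0.234, 0.152]
tool_rot: [-0.0, 1.0, -0.0, -0.0]
force: [0.7, -0.5, 3.3]
finger_gap: 0.264
gripper_force: 108.3
```

Request:
apply_moves --claw '[-1, -1, -1, -1, -1]' --travel '[[0, 0, 0.003], [0, 0, 0.006], [0, 0, 0.009], [0, 0, 0.012], [0, 0, 0.015]]' --turn '[[0, 0, 0], [0, 0, 0], [0, 0, 0], [0, 0, 0], [0, 0, 0]]'

```text
t: 18.9
tcp_pos: [0.6275, -0.2339, 0.1401]
tool_rot: [-0.0, 1.0, 0.0, 0.0]
force: [0.7, -0.6, 2.9]
finger_gap: 0.266
gripper_force: 108.4
```

Request:
apply_moves --claw '[-1, -1, -1, -1, -1]' --travel '[[0, 0, 0.003], [0, 0, 0.006], [0, 0, 0.009], [0, 0, 0.012], [0, 0, 0.015]]' --turn '[[0, 0, 0], [0, 0, 0], [0, 0, 0], [0, 0, 0], [0, 0, 0]]'

```text
t: 19.32
tcp_pos: [0.6272, -0.2339, 0.1275]
tool_rot: [-0.0, 1.0, 0.0, -0.0]
force: [0.6, -0.2, -1.7]
finger_gap: 0.265
gripper_force: 108.1
```

Request:
apply_moves --claw '[-1, -1, -1, -1, -1]' --travel '[[0, 0, 0.003], [0, 0, 0.006], [0, 0, 0.009], [0, 0, 0.012], [0, 0, 0.015]]' --turn '[[0, 0, 0], [0, 0, 0], [0, 0, 0], [0, 0, 0], [0, 0, 0]]'

```text
t: 19.73
tcp_pos: [0.6273, -0.2338, 0.1158]
tool_rot: [-0.0, 1.0, 0.0, -0.0]
force: [-0.2, -0.9, -1.4]
finger_gap: 0.269
gripper_force: 108.1
```

Request:
apply_moves --claw '[-1, -1, -1, -1, -1]' --travel '[[0, 0, -0.02], [0, 0, -0.045], [0, 0, -0.07], [0, 0, -0.095], [0, 0, -0.12]]' --turn '[[0, 0, 0], [0, 0, 0], [0, 0, 0], [0, 0, 0], [0, 0, 0]]'

```text
t: 20.15
tcp_pos: [0.627, -0.2335, 0.2127]
tool_rot: [-0.0, 1.0, 0.001, -0.001]
force: [0.3, -0.1, -1.8]
finger_gap: 0.265
gripper_force: 109.2
```

```bash
python3 - <<'E'
from h import *
plan((.5841,-.3928,.245,90))
b=snap('scene');save(b,'pin.png',(195,215,285,290),6)
E
```

```text
t 20.15 at [ 0.627  -0.2335  0.2487] yaw 90.0 F [ 0.3 -0.1 -1.8] gap 0.265 gf 109
  travel [0.0537, -0.1991, 0.0045] turn [0.0003, -0.0004, 0.0002] rows 4.0
```

View pics/pin.png

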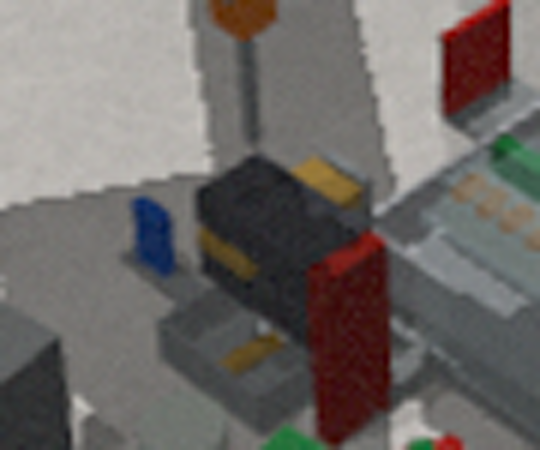

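The pin lies in the dish at crop (250,352). I've now used all 14 picture views, so I'll go by numbers from here. Next is returning the punch.

Request:
apply_moves --claw '[-1, -1, -1, -1, -1]' --travel '[[0.0537, -0.199, 0], [0.0537, -0.199, 0], [0.0537, -0.199, 0], [0.0537, -0.199, 0], [0.0537, -0.199, 0]]' --turn '[[0, 0, 0], [0, 0, 0], [0, 0, 0], [0, 0, 0], [0, 0, 0]]'

```text
t: 20.62
tcp_pos: [0.5816, -0.4019, 0.2111]
tool_rot: [0.003, 1.0, -0.003, -0.001]
force: [0.6, -0.3, -1.8]
finger_gap: 0.264
gripper_force: 109.4
```

Request:
apply_moves --claw '[-1, -1, -1, -1]' --travel '[[0, 0, 0.01], [0, 0, 0.02], [0, 0, 0.03], [0, 0, 0.04]]' --turn '[[0, 0, 0], [0, 0, 0], [0, 0, 0], [0, 0, 0]]'

```text
t: 20.95
tcp_pos: [0.5846, -0.391, 0.1785]
tool_rot: [-0.001, 1.0, 0.001, -0.001]
force: [0.8, 0.4, -2.6]
finger_gap: 0.265
gripper_force: 109.4
```

```bash
python3 - <<'E'
from h import *
plan((.5841,-.3928,.18,90))
b=snap('scene');g=b['pixels'].astype(float).mean(-1)
p=manip.sense()['tcp_pos'];z=p[2]+.036-.1019;print(z,[proj(b,(p[0]+dx,p[1],z)) for dx in(-.004,-.002,0)])
# stand top face centroid by depth
P=b['P'];m=(abs(P[...,2]-.085)<.006)&(abs(P[...,0]-.584)<.055)&(abs(P[...,1]+.39)<.055)&(b['depth']>0);v,u=np.where(m);print(m.sum(),u.min(),u.max(),v.min(),v.max())
for r in range(258,280): print(r,g[r,176:196].round(0).astype(int))
E
```

```text
t 20.95 at [ 0.5846 -0.391   0.2145] yaw 90.1 F [ 0.8  0.4 -2.6] gap 0.265 gf 109
  travel [0.0006, -0.0024, 0.0432] turn [0.0006, -0.0005, 0.0008] rows 0.8
0.11074172577354828 [array([186.6, 265.6]), array([187. , 265.9]), array([187.5, 266.3])]
425 171 204 262 286
258 [182 183 186 188 187 181 185 186 131  71  60 127 179 186 185 184 184 183
 185 184]
259 [174 173 171 170 170 170 174 175 131  81  65 102 156 179 175 177 174 170
 173 175]
260 [107 107 104 105 105 107 107 114  98  75  66  73 102 114 111 110 110 108
 110 110]
261 [111 112 110 110 110 113 111 109  99  79  71  59  86 108 114 119 117 116
 119 116]
262 [109 110 111 111 113 115 113 116  99  79  70  62  62  68  89 106 114 117
 118 117]
263 [112 115 111 108 112 113 116 113  96  78  73  70  62  60  58  81 102 116
 117 118]
264 [112 112 112 113 110 114 112  94  69  72  71  69  60  61  59  57  58  88
 102 114]
265 [114 111 110 111 110 107  92  73  59  68  72  71  66  62  62  62  63  59
  66  87]
266 [112 113 107 111 100  83  64  63  61  64  71  68  64  58  61  61  61  65
  65  57]
267 [113 115 112  94  69  59  62  64  57  64  56  
[... 170 characters left out ...]
64  64  62  60  65  63  64  63
  53  47]
270 [72 57 60 62 63 59 63 62 59 63 58 62 67 64 59 61 52 52 52 46]
271 [60 63 61 63 59 59 61 61 62 70 62 58 58 63 52 51 49 48 50 50]
272 [63 64 58 60 61 62 65 63 66 57 53 53 54 54 53 57 63 58 56 51]
273 [59 61 60 62 62 62 60 63 63 55 54 48 54 59 61 61 62 65 54 51]
274 [68 61 60 62 63 61 60 62 63 59 55 55 61 61 66 64 63 61 55 53]
275 [64 60 60 63 60 63 63 61 63 66 62 62 64 64 60 64 64 63 67 59]
276 [59 63 65 62 63 62 60 63 64 63 61 59 65 64 64 59 62 63 61 61]
277 [58 62 63 64 62 61 60 64 60 63 66 62 67 62 64 62 59 60 59 63]
278 [54 60 58 57 65 65 59 64 62 65 59 62 63 63 60 64 63 64 60 58]
279 [55 51 59 58 59 64 63 61 60 60 61 63 61 58 59 60 63 64 58 55]
```

```bash
python3 - <<'E'
from h import *
b=snap('scene');h=ray(b,187.2,272.8,.085);t=ray(b,186.5,265.7,.1107);print(h,t,h-t)
plan((.5846+h[0]-t[0],-.391+h[1]-t[1],.19,90))
print(proj(b,(.582,-.3915,.085)))
E
```

```text
[ 0.58166457 -0.39317655  0.085     ] [ 0.57989804 -0.39079001  0.1107    ] [ 0.00176653 -0.00238654 -0.0257    ]
t 21.05 at [ 0.5839 -0.3905  0.2135] yaw 90.2 F [-0.3 -0.3 -1.7] gap 0.264 gf 109
  travel [-0.0031, -0.0038, 0.0294] turn [0.0012, -0.0012, 0.0008] rows 0.6
[187.7 272.6]
```

Request:
apply_moves --claw '[-1, -1, -1, -1, -1]' --travel '[[-0.0014, -0.0025, 0.007], [-0.0014, -0.0025, 0.014], [-0.0014, -0.0025, 0.02], [-0.0014, -0.0025, 0.025], [-0.0014, -0.0025, 0.026]]' --turn '[[0, 0, 0], [0, 0, 0], [0, 0, 0], [0, 0, 0], [0, 0, 0]]'

```text
t: 21.47
tcp_pos: [0.5853, -0.3947, 0.1585]
tool_rot: [-0.0, 1.0, 0.001, -0.001]
force: [-0.2, -0.1, -1.4]
finger_gap: 0.266
gripper_force: 109.4
```

Request:
apply_moves --claw '[-1, -1, -1, -1, -1]' --travel '[[0, 0, 0.0015], [0, 0, 0.003], [0, 0, 0.0045], [0, 0, 0.006], [0, 0, 0.0075]]' --turn '[[0, 0, 0], [0, 0, 0], [0, 0, 0], [0, 0, 0], [0, 0, 0]]'

```text
t: 21.88
tcp_pos: [0.5859, -0.3953, 0.1537]
tool_rot: [-0.0, 1.0, -0.0, 0.0]
force: [0.2, -0.1, -2.2]
finger_gap: 0.27
gripper_force: 109.4
```

Request:
apply_moves --claw '[-1, -1, -1, -1]' --travel '[[0, 0, 0.001], [0, 0, 0.002], [0, 0, 0.003], [0, 0, 0.004]]' --turn '[[0, 0, 0], [0, 0, 0], [0, 0, 0], [0, 0, 0]]'

```text
t: 22.22
tcp_pos: [0.5859, -0.3953, 0.1508]
tool_rot: [-0.0, 1.0, -0.0, 0.0]
force: [-0.5, 0.9, 2.2]
finger_gap: 0.269
gripper_force: 110.1
```

Request:
apply_moves --claw '[-1, -1, -1, -1, -1]' --travel '[[0, 0, -0.005], [0.0012, 0.0035, -0.005], [0.0012, 0.0035, -0.005], [0.0012, 0.0035, -0.002], [0.0012, 0.0035, 0]]' --turn '[[0, 0, 0], [0, 0, 0], [0, 0, 0], [0, 0, 0], [0, 0, 0]]'

```text
t: 22.63
tcp_pos: [0.5847, -0.3922, 0.1501]
tool_rot: [-0.0, 1.0, 0.0, -0.0]
force: [0.0, -0.6, -1.6]
finger_gap: 0.268
gripper_force: 109.9
```

Request:
apply_moves --claw '[-1, -1, -1, -1]' --travel '[[0, 0, 0.001], [0, 0, 0.002], [0, 0, 0.002], [0, 0, 0.002]]' --turn '[[0, 0, 0], [0, 0, 0], [0, 0, 0], [0, 0, 0]]'

```text
t: 22.97
tcp_pos: [0.5848, -0.3924, 0.1486]
tool_rot: [-0.0, 1.0, 0.0, -0.0]
force: [0.4, 1.0, -1.7]
finger_gap: 0.267
gripper_force: 109.9
```

Now the tip is in the hole, below 0.083 with no force. I go on down until the handle rests, near reported z 0.076.

Request:
apply_moves --claw '[-1, -1, -1, -1, -1]' --travel '[[0, 0, 0.005], [0, 0, 0.01], [0, 0, 0.015], [0, 0, 0.02], [0, 0, 0.025]]' --turn '[[0, 0, 0], [0, 0, 0], [0, 0, 0], [0, 0, 0], [0, 0, 0]]'

```text
t: 23.38
tcp_pos: [0.5847, -0.3923, 0.1281]
tool_rot: [-0.0, 1.0, 0.0, -0.0]
force: [0.6, 1.4, -1.5]
finger_gap: 0.267
gripper_force: 109.5
```

Request:
apply_moves --claw '[-1, -1, -1, -1, -1]' --travel '[[0, 0, 0.01], [0, 0, 0.02], [0, 0, 0.03], [0, 0, 0.04], [0, 0, 0.05]]' --turn '[[0, 0, 0], [0, 0, 0], [0, 0, 0], [0, 0, 0], [0, 0, 0]]'

```text
t: 23.8
tcp_pos: [0.5847, -0.3923, 0.0876]
tool_rot: [-0.0, 1.0, 0.0, -0.0]
force: [-0.1, -0.2, -2.4]
finger_gap: 0.267
gripper_force: 109.5
```

Request:
apply_moves --claw '[-1, -1, -1, -1, -1]' --travel '[[0, 0, 0.003], [0, 0, 0.006], [0, 0, 0.009], [0, 0, 0.011], [0, 0, 0.011]]' --turn '[[0, 0, 0], [0, 0, 0], [0, 0, 0], [0, 0, 0], [0, 0, 0]]'

```text
t: 24.22
tcp_pos: [0.5849, -0.3924, 0.0799]
tool_rot: [-0.0, 1.0, -0.0, 0.0]
force: [0.0, 0.2, -2.5]
finger_gap: 0.264
gripper_force: 109.5
```

Request:
apply_moves --claw '[-1, -1, -1, -1, -1]' --travel '[[0, 0, 0.001], [0, 0, 0.002], [0, 0, 0.003], [0, 0, 0.004], [0, 0, 0.005]]' --turn '[[0, 0, 0], [0, 0, 0], [0, 0, 0], [0, 0, 0], [0, 0, 0]]'

```text
t: 24.63
tcp_pos: [0.5849, -0.3925, 0.0761]
tool_rot: [-0.0, 1.0, -0.0, 0.0]
force: [-1.1, -0.0, -1.3]
finger_gap: 0.267
gripper_force: 109.5
```

Request:
apply_moves --claw '[0, 0, 0, 0, 0]' --travel '[[0, 0, 0], [0, 0, 0], [0, 0, 0], [0, 0, 0], [0, 0, 0]]' --turn '[[0, 0, 0], [0, 0, 0], [0, 0, 0], [0, 0, 0], [0, 0, 0]]'

```text
t: 25.05
tcp_pos: [0.585, -0.3926, 0.0763]
tool_rot: [-0.0, 1.0, -0.0, 0.0]
force: [-0.0, 0.1, 0.3]
finger_gap: 0.5
gripper_force: 0.0
```

Request:
apply_moves --claw '[0, 0, 0, 0, 0]' --travel '[[0, 0, -0.02], [0, 0, -0.06], [0, 0, -0.11], [0, 0, -0.15], [0, 0, -0.15]]' --turn '[[0, 0, 0], [0, 0, 0], [0, 0, 0], [0, 0, 0], [0, 0, 0]]'

```text
t: 25.47
tcp_pos: [0.5889, -0.396, 0.2052]
tool_rot: [-0.0, 1.0, -0.006, 0.006]
force: [0.9, -0.6, 1.3]
finger_gap: 0.497
gripper_force: 0.0
```

```bash
python3 - <<'E'
from h import *
plan((.45,-.25,.22,45),(.45,-.045,.2,0),(.5905,-.046,.14,0),(.5905,-.046,.063,0))
b=snap('scene');P=b['P'];h=cv2.cvtColor(b['pixels'],cv2.COLOR_RGB2HSV)
m=(cv2.inRange(h,(4,140,60),(18,255,255))>0)&(abs(P[...,1]+.39)<.06)&(b['depth']>0);print('handle z',np.percentile(P[m],[3,50,97],0).round(3))
E
```

```text
t 25.47 at [ 0.5889 -0.396   0.2412] yaw 90.0 F [ 0.9 -0.6  1.3] gap 0.497 gf 0
  travel [0.0869, 0.0914, 0.0112] turn [-0.0009, 0.0025, 0.1251] rows 3.1
  travel [0.1152, 0.0512, 0.0122] turn [-0.001, 0.0026, 0.1252] rows 3.1
  travel [0.0906, 0.0906, 0.0125] turn [0.0, -0.0, 0.125] rows 3.1
  travel [0.1184, 0.049, 0.0125] turn [0.0, -0.0, 0.125] rows 3.1
  travel [-0.0013, 0.1757, 0.075] turn [0.0, -0.0, -0.0] rows 3.7
  travel [0.0, -0.0, 0.0962] turn [0.0, -0.0, -0.0] rows 1.8
handle z [[ 0.576 -0.407  0.05 ]
 [ 0.593 -0.395  0.113]
 [ 0.712 -0.352  0.155]]
```

Request:
apply_moves --claw '[-0.3, -0.3, -0.3, -0.3, -0.3]' --travel '[[0.087, 0.091, 0.011], [0.087, 0.091, 0.011], [0.087, 0.091, 0.011], [0.087, 0.091, 0.011], [0.087, 0.091, 0.011]]' --turn '[[0, 0, 0.125], [0, 0, 0.125], [0, 0, 0.125], [0, 0, 0.125], [0, 0, 0.125]]'

```text
t: 25.93
tcp_pos: [0.5144, -0.3187, 0.1865]
tool_rot: [0.194, 0.981, 0.0, -0.001]
force: [0.1, -1.0, 0.5]
finger_gap: 0.349
gripper_force: 0.0
```

Request:
apply_moves --claw '[-0.3, -0.3, -0.3, -0.3, -0.3]' --travel '[[0.115, 0.051, 0.012], [0.115, 0.051, 0.012], [0.115, 0.051, 0.012], [0.115, 0.051, 0.012], [0.115, 0.051, 0.012]]' --turn '[[0, 0, 0.125], [0, 0, 0.125], [0, 0, 0.125], [0, 0, 0.125], [0, 0, 0.125]]'

```text
t: 26.35
tcp_pos: [0.4467, -0.2478, 0.1777]
tool_rot: [0.381, 0.924, -0.0, 0.001]
force: [0.6, -0.9, 0.1]
finger_gap: 0.351
gripper_force: 0.0
```

Request:
apply_moves --claw '[-0.3, -0.3, -0.3, -0.3, -0.3]' --travel '[[0.0906, 0.0906, 0.012], [0.0906, 0.0906, 0.012], [0.0906, 0.0906, 0.012], [0.0906, 0.0906, 0.012], [0.0906, 0.0906, 0.012]]' --turn '[[0, 0, 0.125], [0, 0, 0.125], [0, 0, 0.125], [0, 0, 0.125], [0, 0, 0.125]]'

```text
t: 26.77
tcp_pos: [0.4483, -0.1449, 0.1682]
tool_rot: [0.554, 0.833, -0.0, 0.002]
force: [0.1, -0.6, -0.3]
finger_gap: 0.35
gripper_force: 0.0
```

Request:
apply_moves --claw '[-0.3, -0.3, -0.3, -0.3, -0.3]' --travel '[[0.118, 0.049, 0.012], [0.118, 0.049, 0.012], [0.118, 0.049, 0.012], [0.118, 0.049, 0.012], [0.118, 0.049, 0.012]]' --turn '[[0, 0, 0.125], [0, 0, 0.125], [0, 0, 0.125], [0, 0, 0.125], [0, 0, 0.125]]'

```text
t: 27.18
tcp_pos: [0.4482, -0.0424, 0.1585]
tool_rot: [0.706, 0.709, 0.001, 0.001]
force: [-0.3, -0.3, 0.6]
finger_gap: 0.35
gripper_force: 0.0
```

```bash
cat >> h.py <<'E'
def ridges(x0,x1,y0,y1,zt,views=('top','scene')):
    """green ridge tops inside a window, cast onto plane zt: centre & long axis angle"""
    for n in views:
        s=snap(n);h=cv2.cvtColor(s['pixels'],cv2.COLOR_RGB2HSV)
        m=cv2.inRange(h,(45,90,40),(88,255,255));c=cv2.connectedComponentsWithStats(m)
        for i in range(1,c[0]):
            if 12<c[2][i,4]<250:
                v,u=np.where(c[1]==i);q=np.array([ray(s,a,b,zt)[:2] for a,b in zip(u,v)]);ce=q.mean(0)
                if x0<ce[0]<x1 and y0<ce[1]<y1:
                    r=cv2.minAreaRect((q*1000).astype(np.float32));w=np.linalg.eigh(np.cov(q.T))[1][:,1]
                    print(n,len(u),'c',ce.round(4),'rect',np.round(r[0],1),np.round(r[1],0),'ang %.0f'%(np.degrees(np.arctan2(w[1],w[0]))%180),'z',np.median(s['P'][c[1]==i][:,2]).round(3))
def tab(views=('top','scene')):
    for n in views:
        s=snap(n);P=s['P'];h=cv2.cvtColor(s['pixels'],cv2.COLOR_RGB2HSV)
        m=((h[...,0]<6)|(h[...,0]>174))&(h[...,1]>130)&(P[...,0]>.38)&(P[...,0]<.64)&(abs(P[...,1]+.046)<.05)&(P[...,2]>.03)&(P[...,2]<.115)
        if m.sum()>5: print(n,'tab',m.sum(),np.percentile(P[m],[5,50,95],0).round(4).tolist())
E
python3 - <<'E'
from h import *
tab()
plan((.5905,-.046,.14,0),(.5905,-.046,.066,0))
E
```

```text
top tab 73 [[0.5861, -0.0665, 0.0605], [0.5877, -0.0473, 0.095], [0.5946, -0.0246, 0.1071]]
scene tab 153 [[0.5887, -0.0701, 0.0503], [0.5931, -0.0482, 0.0773], [0.5969, -0.0274, 0.0989]]
t 27.28 at [ 0.4482 -0.0437  0.1947] yaw 0.2 F [-0.   0.4  0.1] gap 0.350 gf 0
  travel [-0.0034, 0.1777, 0.0688] turn [0.0009, 0.0005, 0.001] rows 3.7
  travel [-0.0, -0.0, 0.0925] turn [0.0, -0.0, 0.0] rows 1.8
```

Request:
apply_moves --claw '[-0.3, -0.3, -0.3, -0.3, -0.3]' --travel '[[-0.0035, 0.178, 0.068], [-0.0035, 0.178, 0.068], [-0.0035, 0.178, 0.068], [-0.0035, 0.178, 0.068], [-0.0035, 0.178, 0.068]]' --turn '[[0, 0, 0.001], [0, 0, 0.001], [0, 0, 0.001], [0, 0, 0.001], [0, 0, 0.001]]'

```text
t: 27.7
tcp_pos: [0.595, -0.0478, 0.1021]
tool_rot: [0.708, 0.706, 0.002, 0.003]
force: [-0.8, -0.4, 0.6]
finger_gap: 0.348
gripper_force: 0.0
```

Request:
apply_moves --claw '[-0.3, -0.3, -0.3]' --travel '[[0, 0, 0], [0, 0, 0], [0, 0, 0]]' --turn '[[0, 0, 0], [0, 0, 0], [0, 0, 0]]'

```text
t: 27.95
tcp_pos: [0.5872, -0.0455, 0.1042]
tool_rot: [0.708, 0.706, -0.0, -0.0]
force: [0.5, -0.2, -0.2]
finger_gap: 0.35
gripper_force: 0.0
```

Request:
apply_moves --claw '[-0.3, -0.3, -0.3, -0.3, -0.3]' --travel '[[0, 0, 0.02], [0, 0, 0.04], [0, 0, 0.06], [0, 0, 0.08], [0, 0, 0.092]]' --turn '[[0, 0, 0], [0, 0, 0], [0, 0, 0], [0, 0, 0], [0, 0, 0]]'

```text
t: 28.37
tcp_pos: [0.5866, -0.0449, 0.0299]
tool_rot: [0.708, 0.706, -0.0, -0.001]
force: [-1.0, 0.6, 0.4]
finger_gap: 0.352
gripper_force: 0.0
```

Request:
apply_moves --claw '[-1, -1, -1, -1, -1]' --travel '[[0, 0, 0], [0, 0, 0], [0, 0, 0], [0, 0, 0], [0, 0, 0]]' --turn '[[0, 0, 0], [0, 0, 0], [0, 0, 0], [0, 0, 0], [0, 0, 0]]' --newtons 60

```text
t: 28.78
tcp_pos: [0.5883, -0.045, 0.0307]
tool_rot: [0.708, 0.707, -0.0, 0.001]
force: [0.4, -1.8, -5.4]
finger_gap: 0.082
gripper_force: 59.4
```

Request:
apply_moves --claw '[-1, -1, -1, -1, -1]' --travel '[[0, -0.015, 0], [0, -0.035, 0], [0, -0.055, 0], [0, -0.075, 0], [0, -0.095, 0]]' --turn '[[0, 0, 0], [0, 0, 0], [0, 0, 0], [0, 0, 0], [0, 0, 0]]'

```text
t: 29.2
tcp_pos: [0.5133, -0.0456, 0.0307]
tool_rot: [0.708, 0.707, 0.001, 0.002]
force: [4.3, -3.6, -10.6]
finger_gap: 0.083
gripper_force: 60.7
```

Request:
apply_moves --claw '[-1, -1, -1, -1, -1]' --travel '[[0, -0.02, 0], [0, -0.04, 0], [0, -0.06, 0], [0, -0.08, 0], [0, -0.086, 0]]' --turn '[[0, 0, 0], [0, 0, 0], [0, 0, 0], [0, 0, 0], [0, 0, 0]]'

```text
t: 29.62
tcp_pos: [0.4452, -0.0462, 0.0307]
tool_rot: [0.708, 0.706, 0.001, 0.003]
force: [13.5, 0.9, -17.8]
finger_gap: 0.084
gripper_force: 60.1
```

Request:
apply_moves --claw '[-1, -1, -1]' --travel '[[0, 0, 0], [0, -0.001, 0], [0, -0.002, 0]]' --turn '[[0, 0, 0], [0, 0, 0], [0, 0, 0]]'

```text
t: 29.87
tcp_pos: [0.4452, -0.0461, 0.0307]
tool_rot: [0.708, 0.706, 0.001, 0.003]
force: [7.6, -2.7, -13.5]
finger_gap: 0.08
gripper_force: 60.6
```

Request:
apply_moves --claw '[-1, -1, -1, -1]' --travel '[[0, -0.001, 0], [0, -0.002, 0], [0, -0.0025, 0], [0, -0.0025, 0]]' --turn '[[0, 0, 0], [0, 0, 0], [0, 0, 0], [0, 0, 0]]'

```text
t: 30.2
tcp_pos: [0.4454, -0.0462, 0.0307]
tool_rot: [0.708, 0.706, 0.002, 0.005]
force: [10.0, 0.6, -14.0]
finger_gap: 0.086
gripper_force: 60.5
```

Request:
apply_moves --claw '[-0.4, -0.4, -0.4]' --travel '[[0, 0, 0], [0, 0, 0], [0, 0, 0]]' --turn '[[0, 0, 0], [0, 0, 0], [0, 0, 0]]'

```text
t: 30.45
tcp_pos: [0.4396, -0.0443, 0.031]
tool_rot: [0.708, 0.706, 0.0, 0.0]
force: [-0.4, 0.6, 0.3]
finger_gap: 0.304
gripper_force: 0.0
```

Request:
apply_moves --claw '[-0.4, -0.4, -0.4, -0.4, -0.4]' --travel '[[0, 0, -0.03], [0, 0, -0.07], [0, 0, -0.11], [0, 0, -0.16], [0, 0, -0.2]]' --turn '[[0, 0, 0], [0, 0, 0], [0, 0, 0], [0, 0, 0], [0, 0, 0]]'

```text
t: 30.87
tcp_pos: [0.4391, -0.0441, 0.1931]
tool_rot: [0.708, 0.706, 0.0, 0.0]
force: [0.7, -0.8, -0.2]
finger_gap: 0.301
gripper_force: 0.0
```

```bash
python3 - <<'E'
from h import *
plan((.45,.15,.2,45))
tab()
ridges(.45,.8,-.2,.1,.08)
E
```

```text
t 30.87 at [ 0.4391 -0.0441  0.2291] yaw -0.2 F [ 0.7 -0.8 -0.2] gap 0.301 gf 0
  travel [0.1214, 0.0065, 0.0181] turn [0.0001, 0.0001, -0.1255] rows 3.2
  travel [0.1095, 0.0526, 0.0182] turn [0.0002, 0.0001, -0.1254] rows 3.2
scene tab 146 [[0.4431, -0.073, 0.0488], [0.4478, -0.05, 0.0771], [0.4529, -0.0273, 0.099]]
top 40 c [0.6259 0.0062] rect [625.8   7.1] [39. 10.] ang 176 z 0.081
top 47 c [ 0.6212 -0.1029] rect [ 620.3 -102.9] [12. 39.] ang 174 z 0.08
top 39 c [0.5369 0.0013] rect [533.4   0.6] [38.  9.] ang 172 z 0.081
top 22 c [ 0.5299 -0.0924] rect [528.9 -92.3] [ 6. 22.] ang 2 z 0.081
scene 60 c [ 0.5413 -0.0079] rect [541.2  -8.5] [23. 55.] ang 161 z 0.076
scene 59 c [ 0.5315 -0.1   ] rect [ 530.2 -100.6] [51. 24.] ang 166 z 0.076
scene 62 c [ 0.6358 -0.0031] rect [634.5  -3.5] [25. 50.] ang 163 z 0.075
scene 63 c [ 0.6294 -0.1115] rect [ 628.8 -111.6] [21. 53.] ang 161 z 0.077
```

The drawer is fully open (the tab moved 145 mm). There are four boxes, ridges at about (0.626,0.006), (0.620,-0.103), (0.535,0.001) and (0.529,-0.093). I'll start with the first.

```bash
python3 - <<'E'
from h import *
plan((.52,-.02,.17,43),(.626,.0062,.15,86),(.626,.0062,.0595,86))
E
```

```text
t 31.07 at [ 0.4395 -0.0443  0.2274] yaw -0.2 F [-0.1  0.6 -0.7] gap 0.302 gf 0
  travel [0.0153, 0.0502, 0.036] turn [0.0003, 0.0002, -0.1199] rows 3.0
  travel [-0.0042, 0.0524, 0.0359] turn [0.0003, 0.0003, -0.1198] rows 3.0
  travel [-0.0332, 0.0596, 0.0125] turn [-0.0, -0.0, -0.1195] rows 3.0
  travel [-0.0527, 0.0433, 0.0124] turn [-0.0, -0.0001, -0.1194] rows 3.0
  travel [0.0, 0.0, 0.1132] turn [-0.0, 0.0, -0.0] rows 2.2
```

Request:
apply_moves --claw '[-0.1, -0.1, -0.1, -0.1]' --travel '[[0.0153, 0.05, 0.036], [0.0153, 0.05, 0.036], [0.0153, 0.05, 0.036], [0.0153, 0.05, 0.036]]' --turn '[[0, 0, -0.12], [0, 0, -0.12], [0, 0, -0.12], [0, 0, -0.12]]'

```text
t: 31.4
tcp_pos: [0.4779, -0.0315, 0.159]
tool_rot: [0.562, 0.827, -0.001, -0.003]
force: [0.2, -0.1, 0.8]
finger_gap: 0.45
gripper_force: 0.0
```

Request:
apply_moves --claw '[-0.1, -0.1, -0.1, -0.1]' --travel '[[-0.0042, 0.0524, 0.036], [-0.0042, 0.0524, 0.036], [-0.0042, 0.0524, 0.036], [-0.0042, 0.0524, 0.036]]' --turn '[[0, 0, -0.12], [0, 0, -0.12], [0, 0, -0.12], [0, 0, -0.12]]'

```text
t: 31.73
tcp_pos: [0.5185, -0.0196, 0.1308]
tool_rot: [0.399, 0.917, -0.0, -0.002]
force: [0.3, 0.1, 0.8]
finger_gap: 0.457
gripper_force: 0.0
```

Request:
apply_moves --claw '[-0.1, -0.1, -0.1, -0.1]' --travel '[[-0.033, 0.06, 0.0125], [-0.033, 0.06, 0.0125], [-0.033, 0.06, 0.0125], [-0.033, 0.06, 0.0125]]' --turn '[[0, 0, -0.12], [0, 0, -0.12], [0, 0, -0.12], [0, 0, -0.12]]'

```text
t: 32.07
tcp_pos: [0.5724, -0.0064, 0.1219]
tool_rot: [0.221, 0.975, -0.0, -0.001]
force: [0.3, 0.1, 0.8]
finger_gap: 0.446
gripper_force: 0.0
```

Request:
apply_moves --claw '[-0.1, -0.1, -0.1, -0.1, -0.1]' --travel '[[-0.0527, 0.043, 0.0125], [-0.0527, 0.043, 0.0125], [-0.0527, 0.043, 0.0125], [-0.0527, 0.043, 0.0125], [-0.0527, 0.043, 0.0125]]' --turn '[[0, 0, -0.119], [0, 0, -0.119], [0, 0, -0.119], [0, 0, -0.119], [0, 0, -0.119]]'

```text
t: 32.48
tcp_pos: [0.6243, 0.0064, 0.1124]
tool_rot: [0.038, 0.999, 0.0, -0.001]
force: [0.2, 0.8, 0.3]
finger_gap: 0.453
gripper_force: 0.0
```

```bash
python3 - <<'E'
from h import *
ridges(.45,.8,-.2,.1,.08,('scene',))
plan((.626,.0062,.0595,86))
E
```

```text
scene 57 c [ 0.5423 -0.0084] rect [541.6  -8.3] [23. 54.] ang 162 z 0.076
scene 60 c [ 0.5319 -0.1001] rect [ 531.4 -100.5] [53. 24.] ang 166 z 0.076
scene 61 c [ 0.6358 -0.0033] rect [634.5  -3.8] [24. 50.] ang 163 z 0.075
scene 62 c [ 0.6293 -0.1113] rect [ 628.8 -111.6] [21. 53.] ang 162 z 0.077
t 32.53 at [0.6244 0.0063 0.1486] yaw 85.7 F [-0.8 -0.1  0.2] gap 0.448 gf 0
  travel [-0.0023, -0.0, 0.1113] turn [0.0, -0.0006, -0.0017] rows 2.1
```

Request:
apply_moves --claw '[-0.1, -0.1, -0.1, -0.1, -0.1]' --travel '[[-0.002, 0, 0.03], [-0.002, 0, 0.06], [-0.002, 0, 0.09], [-0.002, 0, 0.111], [-0.002, 0, 0.111]]' --turn '[[0, 0, 0], [0, 0, 0], [0, 0, 0], [0, 0, 0], [0, 0, 0]]'

```text
t: 32.95
tcp_pos: [0.6258, 0.0062, 0.0223]
tool_rot: [0.037, 0.999, 0.0, -0.001]
force: [0.2, -0.0, 0.8]
finger_gap: 0.451
gripper_force: 0.0
```

Request:
apply_moves --claw '[-1, -1, -1, -1]' --travel '[[0, 0, 0], [0, 0, 0], [0, 0, 0], [0, 0, 0]]' --turn '[[0, 0, 0], [0, 0, 0], [0, 0, 0], [0, 0, 0]]' --newtons 50

```text
t: 33.28
tcp_pos: [0.6274, 0.0062, 0.0246]
tool_rot: [0.035, 0.999, -0.0, 0.0]
force: [0.0, 0.4, 1.2]
finger_gap: 0.126
gripper_force: 51.1
```

Request:
apply_moves --claw '[-1, -1, -1, -1, -1]' --travel '[[0, 0, -0.02], [0, 0, -0.05], [0, 0, -0.09], [0, 0, -0.13], [0, 0, -0.13]]' --turn '[[0, 0, 0], [0, 0, 0], [0, 0, 0], [0, 0, 0], [0, 0, 0]]'

```text
t: 33.7
tcp_pos: [0.6321, 0.0058, 0.1348]
tool_rot: [0.035, 0.999, -0.001, 0.006]
force: [1.8, -0.2, -1.8]
finger_gap: 0.127
gripper_force: 50.7
```

```bash
python3 - <<'E'
from h import *
plan((.55,.36,.165,90),(.55,.36,.043,90))
E
```

```text
t 33.70 at [0.6321 0.0058 0.1708] yaw 86.0 F [ 1.8 -0.2 -1.8] gap 0.127 gf 51
  travel [0.0665, 0.2173, 0.0025] turn [-0.0003, 0.002, -0.011] rows 4.4
  travel [0.0589, 0.2195, 0.0031] turn [-0.0002, 0.0021, -0.011] rows 4.4
  travel [-0.0, 0.0, 0.1525] turn [-0.0, -0.0, 0.0] rows 2.9
```

Request:
apply_moves --claw '[-1, -1, -1, -1, -1]' --travel '[[0.0665, 0.217, 0], [0.0665, 0.217, 0], [0.0665, 0.217, 0], [0.0665, 0.217, 0], [0.0665, 0.217, 0]]' --turn '[[0, 0, -0.011], [0, 0, -0.011], [0, 0, -0.011], [0, 0, -0.011], [0, 0, -0.011]]'

```text
t: 34.12
tcp_pos: [0.583, 0.1883, 0.1273]
tool_rot: [0.016, 1.0, 0.001, -0.002]
force: [-0.7, -0.4, -2.3]
finger_gap: 0.129
gripper_force: 50.7
```

Request:
apply_moves --claw '[-1, -1, -1, -1, -1]' --travel '[[0.059, 0.2195, 0], [0.059, 0.2195, 0], [0.059, 0.2195, 0], [0.059, 0.2195, 0], [0.059, 0.2195, 0]]' --turn '[[0, 0, -0.011], [0, 0, -0.011], [0, 0, -0.011], [0, 0, -0.011], [0, 0, -0.011]]'

```text
t: 34.53
tcp_pos: [0.5426, 0.3654, 0.1274]
tool_rot: [-0.002, 1.0, 0.001, -0.001]
force: [0.0, 0.4, -1.3]
finger_gap: 0.13
gripper_force: 50.7
```

Request:
apply_moves --claw '[-1, -1, -1, -1, -1]' --travel '[[0, 0, 0], [0, 0, 0.03], [0, 0, 0.06], [0, 0, 0.09], [0, 0, 0.12]]' --turn '[[0, 0, 0], [0, 0, 0], [0, 0, 0], [0, 0, 0], [0, 0, 0]]'

```text
t: 34.95
tcp_pos: [0.5453, 0.3586, 0.0308]
tool_rot: [0.0, 1.0, -0.001, -0.0]
force: [-0.2, -0.0, -3.2]
finger_gap: 0.126
gripper_force: 50.7
```

```bash
python3 - <<'E'
from h import *
plan((.55,.36,.044,90))
E
```

```text
t 34.95 at [0.5453 0.3586 0.0668] yaw 90.0 F [-0.2 -0.  -3.2] gap 0.126 gf 51
  travel [-0.0059, 0.0018, 0.0285] turn [-0.0003, -0.0001, -0.0001] rows 0.6
```

Lower the rest, release, retreat. From here I reuse the same pattern for each box.

Request:
apply_moves --claw '[-1, -1, -1, -1, -1]' --travel '[[0, 0, 0.01], [0, 0, 0.02], [0, 0, 0.025], [0, 0, 0.0275], [0, 0, 0.0275]]' --turn '[[0, 0, 0], [0, 0, 0], [0, 0, 0], [0, 0, 0], [0, 0, 0]]'

```text
t: 35.37
tcp_pos: [0.5458, 0.3603, 0.0106]
tool_rot: [-0.0, 1.0, 0.0, 0.001]
force: [-0.1, -0.1, -2.6]
finger_gap: 0.125
gripper_force: 50.6
```

Request:
apply_moves --claw '[-0.2, -0.2, -0.2, -0.2]' --travel '[[0, 0, 0], [0, 0, 0], [0, 0, 0], [0, 0, 0]]' --turn '[[0, 0, 0], [0, 0, 0], [0, 0, 0], [0, 0, 0]]'

```text
t: 35.7
tcp_pos: [0.5457, 0.3607, 0.0111]
tool_rot: [-0.0, 1.0, 0.0, 0.001]
force: [0.3, -0.4, 1.2]
finger_gap: 0.401
gripper_force: 0.0
```

Request:
apply_moves --claw '[-0.2, -0.2, -0.2, -0.2, -0.2]' --travel '[[0, 0, -0.03], [0, 0, -0.07], [0, 0, -0.11], [0, 0, -0.15], [0, 0, -0.15]]' --turn '[[0, 0, 0], [0, 0, 0], [0, 0, 0], [0, 0, 0], [0, 0, 0]]'

```text
t: 36.12
tcp_pos: [0.5498, 0.3627, 0.1379]
tool_rot: [-0.001, 1.0, 0.003, 0.007]
force: [0.4, 0.8, 0.8]
finger_gap: 0.397
gripper_force: 0.0
```

```bash
python3 - <<'E'
from h import *
ridges(.35,.8,-.2,.45,.08)
plan((.62,-.102,.15,84.5),(.62,-.102,.0595,84.5))
E
```

```text
top 48 c [ 0.6211 -0.1026] rect [ 619.7 -102.5] [12. 40.] ang 172 z 0.08
top 33 c [0.5416 0.3536] rect [538.8 353.4] [32. 12.] ang 9 z 0.062
top 56 c [0.5332 0.0014] rect [533.4   5.4] [38. 19.] ang 179 z 0.078
top 46 c [ 0.5229 -0.0916] rect [522.5 -91.4] [41. 11.] ang 5 z 0.079
scene 57 c [0.5695 0.3296] rect [568.7 329.1] [31. 52.] ang 156 z 0.057
scene 62 c [ 0.5409 -0.0076] rect [540.6  -7.4] [25. 56.] ang 162 z 0.075
scene 61 c [ 0.5318 -0.0999] rect [ 531.3 -100.2] [24. 54.] ang 165 z 0.076
scene 64 c [ 0.6297 -0.1114] rect [ 628.8 -111.6] [21. 53.] ang 162 z 0.076
t 36.22 at [0.5463 0.3609 0.1684] yaw 90.0 F [-0.5 -1.  -0.4] gap 0.396 gf 0
  travel [-0.0305, -0.1929, 0.0074] turn [0.0002, 0.0005, 0.0103] rows 3.7
  travel [-0.0368, -0.1918, 0.0075] turn [0.0002, 0.0004, 0.0102] rows 3.7
  travel [-0.0429, -0.1906, 0.0076] turn [0.0003, 0.0005, 0.0103] rows 3.7
  travel [-0.0, 0.0, 0.1131] turn [-0.0, -0.0, 0.0] rows 2.2
```

Request:
apply_moves --claw '[-0.1, -0.1, -0.1, -0.1, -0.1]' --travel '[[-0.0305, -0.193, 0], [-0.0305, -0.193, 0], [-0.0305, -0.193, 0], [-0.0305, -0.193, 0], [-0.0305, -0.193, 0]]' --turn '[[0, 0, 0.01], [0, 0, 0.01], [0, 0, 0.01], [0, 0, 0.01], [0, 0, 0.01]]'

```text
t: 36.63
tcp_pos: [0.5693, 0.2, 0.1282]
tool_rot: [0.018, 1.0, -0.002, -0.002]
force: [-0.8, 0.9, -0.1]
finger_gap: 0.453
gripper_force: 0.0
```

Request:
apply_moves --claw '[-0.1, -0.1, -0.1, -0.1, -0.1]' --travel '[[-0.037, -0.192, 0.01], [-0.037, -0.192, 0.01], [-0.037, -0.192, 0.01], [-0.037, -0.192, 0.01], [-0.037, -0.192, 0.01]]' --turn '[[0, 0, 0.01], [0, 0, 0.01], [0, 0, 0.01], [0, 0, 0.01], [0, 0, 0.01]]'

```text
t: 37.05
tcp_pos: [0.5949, 0.0461, 0.1203]
tool_rot: [0.034, 0.999, -0.001, -0.001]
force: [-0.5, 1.0, 0.0]
finger_gap: 0.446
gripper_force: 0.0
```

Request:
apply_moves --claw '[-0.1, -0.1, -0.1, -0.1, -0.1]' --travel '[[-0.043, -0.1905, 0.013], [-0.043, -0.1905, 0.013], [-0.043, -0.1905, 0.013], [-0.043, -0.1905, 0.013], [-0.043, -0.1905, 0.013]]' --turn '[[0, 0, 0.0105], [0, 0, 0.0105], [0, 0, 0.0105], [0, 0, 0.0105], [0, 0, 0.0105]]'

```text
t: 37.47
tcp_pos: [0.6203, -0.1082, 0.11]
tool_rot: [0.05, 0.999, -0.001, 0.0]
force: [-0.1, -0.9, 0.4]
finger_gap: 0.448
gripper_force: 0.0
```

Request:
apply_moves --claw '[-0.1, -0.1, -0.1]' --travel '[[0, 0, 0], [0, 0, 0], [0, 0, 0]]' --turn '[[0, 0, 0], [0, 0, 0], [0, 0, 0]]'

```text
t: 37.72
tcp_pos: [0.6184, -0.1006, 0.1109]
tool_rot: [0.047, 0.999, 0.001, -0.001]
force: [0.1, 0.4, -0.2]
finger_gap: 0.447
gripper_force: 0.0
```

```bash
python3 - <<'E'
from h import *
ridges(.35,.8,-.2,.45,.08,('scene',))
plan((.62,-.102,.06,84.5))
E
```

```text
scene 55 c [0.5688 0.3294] rect [568.7 329.1] [31. 52.] ang 154 z 0.056
scene 19 c [ 0.5289 -0.0087] rect [530.2 -10. ] [ 9. 39.] ang 139 z 0.078
scene 61 c [ 0.5322 -0.1003] rect [ 531.3 -100.2] [24. 54.] ang 165 z 0.075
scene 63 c [ 0.6298 -0.1113] rect [ 628.8 -111.6] [21. 53.] ang 162 z 0.077
t 37.77 at [ 0.6187 -0.1006  0.1471] yaw 84.7 F [-0.7 -0.  -0.1] gap 0.448 gf 0
  travel [-0.002, -0.0017, 0.1089] turn [0.0002, -0.0005, 0.0009] rows 2.1
```

Request:
apply_moves --claw '[-0.1, -0.1, -0.1, -0.1, -0.1]' --travel '[[-0.002, -0.0017, 0.03], [-0.002, -0.0017, 0.06], [-0.002, -0.0017, 0.09], [-0.002, -0.0017, 0.109], [-0.002, -0.0017, 0.109]]' --turn '[[0, 0, 0], [0, 0, 0], [0, 0, 0], [0, 0, 0], [0, 0, 0]]'

```text
t: 38.18
tcp_pos: [0.6196, -0.1021, 0.0223]
tool_rot: [0.047, 0.999, 0.001, -0.002]
force: [0.3, -0.2, 0.3]
finger_gap: 0.451
gripper_force: 0.0
```

Request:
apply_moves --claw '[-1, -1, -1, -1]' --travel '[[0, 0, 0], [0, 0, 0], [0, 0, 0], [0, 0, 0]]' --turn '[[0, 0, 0], [0, 0, 0], [0, 0, 0], [0, 0, 0]]'

```text
t: 38.52
tcp_pos: [0.6208, -0.1038, 0.0248]
tool_rot: [0.047, 0.999, -0.0, 0.0]
force: [-0.7, 0.2, -1.2]
finger_gap: 0.127
gripper_force: 52.3
```

Request:
apply_moves --claw '[-1, -1, -1, -1, -1]' --travel '[[0, 0, -0.02], [0, 0, -0.05], [0, 0, -0.09], [0, 0, -0.14], [0, 0, -0.14]]' --turn '[[0, 0, 0], [0, 0, 0], [0, 0, 0], [0, 0, 0], [0, 0, 0]]'

```text
t: 38.93
tcp_pos: [0.6261, -0.1059, 0.1446]
tool_rot: [0.047, 0.999, -0.002, 0.007]
force: [1.5, -0.7, 0.1]
finger_gap: 0.125
gripper_force: 52.3
```

```bash
python3 - <<'E'
from h import *
plan((.55,.25,.165,90),(.55,.25,.045,90))
E
```

```text
t 38.93 at [ 0.6261 -0.1059  0.1806] yaw 84.6 F [ 1.5 -0.7  0.1] gap 0.125 gf 52
  travel [0.0685, 0.217, 0.0079] turn [-0.0007, 0.0024, -0.0151] rows 4.4
  travel [0.0582, 0.2199, 0.0088] turn [-0.0007, 0.0024, -0.0151] rows 4.4
  travel [-0.0001, 0.0001, 0.15] turn [-0.0, -0.0, -0.0] rows 2.9
```

Request:
apply_moves --claw '[-1, -1, -1, -1, -1]' --travel '[[0.065, 0.217, 0], [0.065, 0.217, 0], [0.065, 0.217, 0], [0.065, 0.217, 0], [0.065, 0.217, 0]]' --turn '[[0, 0, -0.015], [0, 0, -0.015], [0, 0, -0.015], [0, 0, -0.015], [0, 0, -0.015]]'

```text
t: 39.35
tcp_pos: [0.5824, 0.0787, 0.1361]
tool_rot: [0.022, 1.0, 0.001, -0.002]
force: [-0.8, -0.8, -2.7]
finger_gap: 0.127
gripper_force: 52.2
```

Request:
apply_moves --claw '[-1, -1, -1, -1, -1]' --travel '[[0.055, 0.22, 0], [0.055, 0.22, 0], [0.055, 0.22, 0], [0.055, 0.22, 0], [0.055, 0.22, 0]]' --turn '[[0, 0, -0.015], [0, 0, -0.015], [0, 0, -0.015], [0, 0, -0.015], [0, 0, -0.015]]'

```text
t: 39.77
tcp_pos: [0.548, 0.2563, 0.1363]
tool_rot: [-0.001, 1.0, 0.001, -0.0]
force: [0.2, -0.4, -2.1]
finger_gap: 0.127
gripper_force: 52.2
```

Request:
apply_moves --claw '[-1, -1, -1, -1, -1]' --travel '[[0, 0, 0], [0, 0, 0.03], [0, 0, 0.06], [0, 0, 0.09], [0, 0, 0.13]]' --turn '[[0, 0, 0], [0, 0, 0], [0, 0, 0], [0, 0, 0], [0, 0, 0]]'

```text
t: 40.18
tcp_pos: [0.5521, 0.2502, 0.0328]
tool_rot: [0.001, 1.0, 0.0, 0.002]
force: [0.4, -0.1, -2.0]
finger_gap: 0.134
gripper_force: 52.3
```

Request:
apply_moves --claw '[-1, -1]' --travel '[[0, 0, 0], [0, 0, 0]]' --turn '[[0, 0, 0], [0, 0, 0]]'

```text
t: 40.35
tcp_pos: [0.5487, 0.2496, 0.0308]
tool_rot: [0.001, 1.0, -0.001, -0.002]
force: [0.2, -1.0, -1.2]
finger_gap: 0.134
gripper_force: 52.1
```

```bash
python3 - <<'E'
from h import *
plan((.55,.25,.045,90))
E
```

```text
t 40.35 at [0.5487 0.2496 0.0668] yaw 89.9 F [ 0.2 -1.  -1.2] gap 0.134 gf 52
  travel [-0.0018, 0.0005, 0.0272] turn [-0.0005, -0.0015, -0.0007] rows 0.5
```

Request:
apply_moves --claw '[-1, -1, -1, -1, -1]' --travel '[[0, 0, 0.01], [0, 0, 0.02], [0, 0, 0.025], [0, 0, 0.0275], [0, 0, 0.0275]]' --turn '[[0, 0, 0], [0, 0, 0], [0, 0, 0], [0, 0, 0], [0, 0, 0]]'

```text
t: 40.77
tcp_pos: [0.55, 0.2514, 0.0105]
tool_rot: [0.0, 1.0, -0.0, 0.0]
force: [0.1, -0.5, -0.8]
finger_gap: 0.127
gripper_force: 52.2
```

Request:
apply_moves --claw '[-0.2, -0.2, -0.2, -0.2]' --travel '[[0, 0, 0], [0, 0, 0], [0, 0, 0], [0, 0, 0]]' --turn '[[0, 0, 0], [0, 0, 0], [0, 0, 0], [0, 0, 0]]'

```text
t: 41.1
tcp_pos: [0.5505, 0.2516, 0.0109]
tool_rot: [0.0, 1.0, 0.0, 0.001]
force: [0.3, -0.1, -0.7]
finger_gap: 0.397
gripper_force: 0.0
```

Request:
apply_moves --claw '[-0.2, -0.2, -0.2, -0.2, -0.2]' --travel '[[0, 0, -0.03], [0, 0, -0.07], [0, 0, -0.11], [0, 0, -0.15], [0, 0, -0.15]]' --turn '[[0, 0, 0], [0, 0, 0], [0, 0, 0], [0, 0, 0], [0, 0, 0]]'

```text
t: 41.52
tcp_pos: [0.5548, 0.2528, 0.1374]
tool_rot: [0.0, 1.0, 0.002, 0.007]
force: [0.9, 0.6, 1.2]
finger_gap: 0.4
gripper_force: 0.0
```

```bash
python3 - <<'E'
from h import *
ridges(.35,.8,-.2,.45,.08)
plan((.5335,.0015,.15,85),(.5335,.0015,.06,85))
E
```

```text
top 25 c [0.5394 0.3528] rect [538.8 351.8] [25.  9.] ang 2 z 0.062
top 54 c [0.5333 0.001 ] rect [533.4   3.8] [38. 16.] ang 180 z 0.08
top 44 c [ 0.5228 -0.0914] rect [521.  -90.7] [ 9. 38.] ang 3 z 0.08
scene 56 c [0.5685 0.3294] rect [568.7 329.1] [31. 52.] ang 155 z 0.058
scene 52 c [0.5741 0.2209] rect [573.6 220.8] [50. 27.] ang 160 z 0.059
scene 61 c [ 0.5414 -0.0076] rect [540.7  -6.8] [27. 50.] ang 161 z 0.075
scene 62 c [ 0.5321 -0.1001] rect [ 531.3 -100.2] [24. 54.] ang 164 z 0.076
t 41.62 at [0.5511 0.2517 0.1684] yaw 90.0 F [ 0.5 -0.4 -0.5] gap 0.400 gf 0
  travel [0.011, -0.1564, 0.0113] turn [0.0002, 0.0007, 0.0138] rows 3.0
  travel [0.0041, -0.1568, 0.0114] turn [0.0002, 0.0006, 0.0137] rows 3.0
  travel [0.0, 0.0, 0.1125] turn [-0.0, 0.0, 0.0] rows 2.2
```

Request:
apply_moves --claw '[-0.1, -0.1, -0.1, -0.1]' --travel '[[0.011, -0.1565, 0.01], [0.011, -0.1565, 0.01], [0.011, -0.1565, 0.01], [0.011, -0.1565, 0.01]]' --turn '[[0, 0, 0.014], [0, 0, 0.014], [0, 0, 0.014], [0, 0, 0.014]]'

```text
t: 41.95
tcp_pos: [0.5387, 0.1201, 0.1201]
tool_rot: [0.025, 1.0, -0.002, -0.003]
force: [-0.5, 0.6, 0.2]
finger_gap: 0.452
gripper_force: 0.0
```

Request:
apply_moves --claw '[-0.1, -0.1, -0.1, -0.1, -0.1]' --travel '[[0.004, -0.157, 0.011], [0.004, -0.157, 0.011], [0.004, -0.157, 0.011], [0.004, -0.157, 0.011], [0.004, -0.157, 0.011]]' --turn '[[0, 0, 0.014], [0, 0, 0.014], [0, 0, 0.014], [0, 0, 0.014], [0, 0, 0.014]]'

```text
t: 42.37
tcp_pos: [0.5312, -0.0009, 0.1122]
tool_rot: [0.047, 0.999, 0.0, -0.002]
force: [0.1, -0.1, 0.5]
finger_gap: 0.448
gripper_force: 0.0
```

Request:
apply_moves --claw '[-0.1, -0.1]' --travel '[[0, 0, 0], [0, 0, 0]]' --turn '[[0, 0, 0], [0, 0, 0]]'

```text
t: 42.53
tcp_pos: [0.5317, 0.0023, 0.113]
tool_rot: [0.044, 0.999, 0.0, -0.001]
force: [-1.0, -0.0, -0.4]
finger_gap: 0.45
gripper_force: 0.0
```

```bash
python3 - <<'E'
from h import *
ridges(.35,.8,-.2,.45,.08,('scene',))
plan((.5335,.0015,.06,85))
E
```

```text
scene 56 c [0.5691 0.3295] rect [568.7 329.1] [31. 52.] ang 155 z 0.057
scene 51 c [0.5741 0.2211] rect [573.6 220.8] [50. 26.] ang 161 z 0.058
scene 56 c [ 0.542  -0.0082] rect [541.7  -8.2] [23. 53.] ang 163 z 0.076
scene 59 c [ 0.5324 -0.1002] rect [531.3 -99.5] [24. 54.] ang 166 z 0.076
t 42.58 at [0.5318 0.0025 0.1492] yaw 85.0 F [-0.   0.1  0.4] gap 0.451 gf 0
  travel [-0.0023, -0.0011, 0.1115] turn [0.0001, -0.0003, 0.0001] rows 2.1
```

Request:
apply_moves --claw '[-0.1, -0.1, -0.1, -0.1, -0.1]' --travel '[[-0.002, -0.001, 0.03], [-0.002, -0.001, 0.06], [-0.002, -0.001, 0.09], [-0.002, -0.001, 0.111], [-0.002, -0.001, 0.111]]' --turn '[[0, 0, 0], [0, 0, 0], [0, 0, 0], [0, 0, 0], [0, 0, 0]]'

```text
t: 43.0
tcp_pos: [0.5324, 0.0019, 0.0223]
tool_rot: [0.043, 0.999, 0.0, -0.002]
force: [-0.0, -0.5, 0.1]
finger_gap: 0.45
gripper_force: 0.0
```

Request:
apply_moves --claw '[-1, -1, -1, -1]' --travel '[[0, 0, 0], [0, 0, 0], [0, 0, 0], [0, 0, 0]]' --turn '[[0, 0, 0], [0, 0, 0], [0, 0, 0], [0, 0, 0]]'

```text
t: 43.33
tcp_pos: [0.5342, 0.0002, 0.0257]
tool_rot: [0.044, 0.999, -0.0, 0.001]
force: [-0.4, 0.4, -2.2]
finger_gap: 0.125
gripper_force: 52.1
```

Request:
apply_moves --claw '[-1, -1, -1, -1, -1]' --travel '[[0, 0, -0.02], [0, 0, -0.05], [0, 0, -0.09], [0, 0, -0.14], [0, 0, -0.14]]' --turn '[[0, 0, 0], [0, 0, 0], [0, 0, 0], [0, 0, 0], [0, 0, 0]]'

```text
t: 43.75
tcp_pos: [0.5389, -0.001, 0.144]
tool_rot: [0.044, 0.999, -0.001, 0.007]
force: [1.4, -0.9, -0.7]
finger_gap: 0.129
gripper_force: 52.3
```

```bash
python3 - <<'E'
from h import *
plan((.435,.36,.165,90),(.435,.36,.045,90))
E
```

```text
t 43.75 at [ 0.5389 -0.001   0.18  ] yaw 84.9 F [ 1.4 -0.9 -0.7] gap 0.129 gf 52
  travel [0.0848, 0.219, 0.0077] turn [-0.0004, 0.0023, -0.0141] rows 4.5
  travel [0.0749, 0.2225, 0.0087] turn [-0.0004, 0.0024, -0.0141] rows 4.5
  travel [0.0, 0.0, 0.15] turn [0.0, -0.0, -0.0] rows 2.9
```

Request:
apply_moves --claw '[-1, -1, -1, -1, -1]' --travel '[[0.082, 0.219, 0], [0.082, 0.219, 0], [0.082, 0.219, 0], [0.082, 0.219, 0], [0.082, 0.219, 0]]' --turn '[[0, 0, -0.014], [0, 0, -0.014], [0, 0, -0.014], [0, 0, -0.014], [0, 0, -0.014]]'

```text
t: 44.17
tcp_pos: [0.4814, 0.1838, 0.137]
tool_rot: [0.021, 1.0, 0.001, -0.001]
force: [0.5, 1.0, -1.2]
finger_gap: 0.125
gripper_force: 52.2
```

Request:
apply_moves --claw '[-1, -1, -1, -1, -1]' --travel '[[0.072, 0.2225, 0], [0.072, 0.2225, 0], [0.072, 0.2225, 0], [0.072, 0.2225, 0], [0.072, 0.2225, 0]]' --turn '[[0, 0, -0.014], [0, 0, -0.014], [0, 0, -0.014], [0, 0, -0.014], [0, 0, -0.014]]'

```text
t: 44.58
tcp_pos: [0.4326, 0.3648, 0.1372]
tool_rot: [-0.001, 1.0, 0.001, 0.0]
force: [0.5, -0.5, -1.7]
finger_gap: 0.125
gripper_force: 52.2
```

Request:
apply_moves --claw '[-1, -1, -1, -1, -1]' --travel '[[0, 0, 0], [0, 0, 0.03], [0, 0, 0.06], [0, 0, 0.09], [0, 0, 0.13]]' --turn '[[0, 0, 0], [0, 0, 0], [0, 0, 0], [0, 0, 0], [0, 0, 0]]'

```text
t: 45.0
tcp_pos: [0.4358, 0.3607, 0.0334]
tool_rot: [0.001, 1.0, 0.001, 0.002]
force: [0.3, -0.3, -1.6]
finger_gap: 0.125
gripper_force: 52.3
```

Request:
apply_moves --claw '[-1, -1]' --travel '[[0, 0, 0], [0, 0, 0]]' --turn '[[0, 0, 0], [0, 0, 0]]'

```text
t: 45.17
tcp_pos: [0.4331, 0.3592, 0.0316]
tool_rot: [0.001, 1.0, -0.001, -0.002]
force: [-0.2, -0.0, -0.6]
finger_gap: 0.124
gripper_force: 52.1
```

```bash
python3 - <<'E'
from h import *
plan((.435,.36,.045,90))
E
```

```text
t 45.17 at [0.4331 0.3592 0.0676] yaw 89.9 F [-0.2 -0.  -0.6] gap 0.124 gf 52
  travel [-0.0025, 0.0011, 0.0282] turn [-0.0008, -0.0013, -0.0005] rows 0.5
```

Request:
apply_moves --claw '[-1, -1, -1, -1, -1]' --travel '[[0, 0, 0.01], [0, 0, 0.02], [0, 0, 0.025], [0, 0, 0.0275], [0, 0, 0.0275]]' --turn '[[0, 0, 0], [0, 0, 0], [0, 0, 0], [0, 0, 0], [0, 0, 0]]'

```text
t: 45.58
tcp_pos: [0.4344, 0.3607, 0.0109]
tool_rot: [0.0, 1.0, 0.0, 0.0]
force: [-0.3, -0.3, -1.4]
finger_gap: 0.126
gripper_force: 52.2
```

Request:
apply_moves --claw '[-0.2, -0.2, -0.2, -0.2]' --travel '[[0, 0, 0], [0, 0, 0], [0, 0, 0], [0, 0, 0]]' --turn '[[0, 0, 0], [0, 0, 0], [0, 0, 0], [0, 0, 0]]'

```text
t: 45.92
tcp_pos: [0.4348, 0.3609, 0.0112]
tool_rot: [0.0, 1.0, 0.0, 0.0]
force: [0.1, 0.5, -0.1]
finger_gap: 0.402
gripper_force: 0.0
```

Request:
apply_moves --claw '[-0.2, -0.2, -0.2, -0.2, -0.2]' --travel '[[0, 0, -0.03], [0, 0, -0.07], [0, 0, -0.11], [0, 0, -0.15], [0, 0, -0.15]]' --turn '[[0, 0, 0], [0, 0, 0], [0, 0, 0], [0, 0, 0], [0, 0, 0]]'

```text
t: 46.33
tcp_pos: [0.4385, 0.3631, 0.1372]
tool_rot: [0.0, 1.0, 0.003, 0.006]
force: [1.1, -0.2, 0.6]
finger_gap: 0.398
gripper_force: 0.0
```

```bash
python3 - <<'E'
from h import *
ridges(.35,.8,-.2,.45,.08)
plan((.523,-.0915,.15,93),(.523,-.0915,.06,93))
E
```

```text
top 53 c [0.5488 0.2468] rect [550.1 248.9] [35. 16.] ang 178 z 0.062
top 61 c [0.5436 0.3551] rect [543.7 355.3] [16. 41.] ang 179 z 0.062
top 44 c [ 0.522  -0.0914] rect [521.  -90.7] [ 9. 38.] ang 1 z 0.081
top 33 c [0.4232 0.3562] rect [424.6 356.4] [22. 12.] ang 8 z 0.062
scene 51 c [0.4596 0.3296] rect [459.5 329. ] [31. 56.] ang 155 z 0.057
scene 57 c [0.5685 0.3291] rect [568.9 330.4] [33. 52.] ang 154 z 0.059
scene 52 c [0.5741 0.2209] rect [573.6 220.8] [50. 27.] ang 160 z 0.058
scene 62 c [ 0.5321 -0.1001] rect [ 531.3 -100.2] [24. 54.] ang 164 z 0.075
t 46.43 at [0.4354 0.3613 0.1685] yaw 90.0 F [-0.9 -0.1 -0. ] gap 0.400 gf 0
  travel [-0.0366, -0.1886, 0.0075] turn [0.0002, 0.0004, -0.0056] rows 3.7
  travel [-0.0334, -0.1893, 0.0076] turn [0.0002, 0.0004, -0.0057] rows 3.7
  travel [-0.0299, -0.1898, 0.0076] turn [0.0002, 0.0004, -0.0056] rows 3.7
  travel [-0.0, 0.0, 0.1125] turn [-0.0, -0.0, -0.0] rows 2.2
```

Request:
apply_moves --claw '[-0.1, -0.1, -0.1, -0.1, -0.1]' --travel '[[-0.0366, -0.1886, 0.0], [-0.0366, -0.1886, 0.0], [-0.0366, -0.1886, 0.0], [-0.0366, -0.1886, 0.0], [-0.0366, -0.1886, 0.0]]' --turn '[[0, 0, -0.003], [0, 0, -0.003], [0, 0, -0.003], [0, 0, -0.003], [0, 0, -0.003]]'

```text
t: 46.85
tcp_pos: [0.4631, 0.2051, 0.1292]
tool_rot: [-0.002, 1.0, -0.001, -0.002]
force: [-0.1, -0.2, 0.1]
finger_gap: 0.449
gripper_force: 0.0
```

Request:
apply_moves --claw '[-0.1, -0.1, -0.1, -0.1, -0.1]' --travel '[[-0.035, -0.189, 0.01], [-0.035, -0.189, 0.01], [-0.035, -0.189, 0.01], [-0.035, -0.189, 0.01], [-0.035, -0.189, 0.01]]' --turn '[[0, 0, -0.003], [0, 0, -0.003], [0, 0, -0.003], [0, 0, -0.003], [0, 0, -0.003]]'

```text
t: 47.27
tcp_pos: [0.4939, 0.0547, 0.1214]
tool_rot: [-0.006, 1.0, -0.001, -0.0]
force: [-0.5, 0.3, 0.4]
finger_gap: 0.45
gripper_force: 0.0
```

Request:
apply_moves --claw '[-0.1, -0.1, -0.1, -0.1, -0.1]' --travel '[[-0.0335, -0.189, 0.013], [-0.0335, -0.189, 0.013], [-0.0335, -0.189, 0.013], [-0.0335, -0.189, 0.013], [-0.0335, -0.189, 0.013]]' --turn '[[0, 0, -0.003], [0, 0, -0.003], [0, 0, -0.003], [0, 0, -0.003], [0, 0, -0.003]]'

```text
t: 47.68
tcp_pos: [0.5244, -0.0963, 0.1112]
tool_rot: [-0.011, 1.0, -0.001, 0.001]
force: [0.0, -0.3, 0.3]
finger_gap: 0.446
gripper_force: 0.0
```

Request:
apply_moves --claw '[-0.1, -0.1, -0.1]' --travel '[[0, 0, 0], [0, 0, 0], [0, 0, 0]]' --turn '[[0, 0, 0], [0, 0, 0], [0, 0, 0]]'

```text
t: 47.93
tcp_pos: [0.5212, -0.0897, 0.1118]
tool_rot: [-0.015, 1.0, 0.001, -0.001]
force: [0.4, -0.5, -0.2]
finger_gap: 0.45
gripper_force: 0.0
```

```bash
python3 - <<'E'
from h import *
ridges(.35,.8,-.2,.45,.08,('scene',))
plan((.523,-.0915,.06,91.5))
E
```

```text
scene 50 c [0.4593 0.3299] rect [459.4 330. ] [29. 54.] ang 157 z 0.057
scene 57 c [0.5694 0.3292] rect [568.6 329.7] [31. 55.] ang 153 z 0.056
scene 52 c [0.5741 0.2209] rect [573.6 220.8] [50. 27.] ang 160 z 0.058
scene 60 c [ 0.5321 -0.1001] rect [531.3 -99.5] [24. 54.] ang 166 z 0.077
t 47.98 at [ 0.5215 -0.0898  0.148 ] yaw 91.7 F [-0.4  0.2  0.2] gap 0.448 gf 0
  travel [-0.002, -0.0023, 0.11] turn [0.0003, -0.0005, 0.001] rows 2.1
```

Request:
apply_moves --claw '[-0.1, -0.1, -0.1, -0.1, -0.1]' --travel '[[-0.001, -0.002, 0.03], [-0.001, -0.002, 0.06], [-0.001, -0.002, 0.09], [-0.001, -0.002, 0.11], [-0.001, -0.002, 0.11]]' --turn '[[0, 0, 0], [0, 0, 0], [0, 0, 0], [0, 0, 0], [0, 0, 0]]'

```text
t: 48.4
tcp_pos: [0.5218, -0.0915, 0.0222]
tool_rot: [-0.015, 1.0, 0.001, -0.002]
force: [0.1, -0.7, -0.1]
finger_gap: 0.45
gripper_force: 0.0
```

Request:
apply_moves --claw '[-1, -1, -1, -1]' --travel '[[0, 0, 0], [0, 0, 0], [0, 0, 0], [0, 0, 0]]' --turn '[[0, 0, 0], [0, 0, 0], [0, 0, 0], [0, 0, 0]]'

```text
t: 48.73
tcp_pos: [0.5238, -0.0934, 0.0253]
tool_rot: [-0.014, 1.0, -0.0, 0.001]
force: [0.9, -0.8, -2.3]
finger_gap: 0.125
gripper_force: 51.5
```

Request:
apply_moves --claw '[-1, -1, -1, -1, -1]' --travel '[[0, 0, -0.02], [0, 0, -0.05], [0, 0, -0.09], [0, 0, -0.14], [0, 0, -0.14]]' --turn '[[0, 0, 0], [0, 0, 0], [0, 0, 0], [0, 0, 0], [0, 0, 0]]'

```text
t: 49.15
tcp_pos: [0.5279, -0.0952, 0.1434]
tool_rot: [-0.014, 1.0, -0.003, 0.007]
force: [1.7, -0.8, -1.4]
finger_gap: 0.123
gripper_force: 51.6
```

```bash
python3 - <<'E'
from h import *
plan((.438,.25,.165,90),(.435,.25,.045,90))
E
```

```text
t 49.15 at [ 0.5279 -0.0952  0.1794] yaw 91.6 F [ 1.7 -0.8 -1.4] gap 0.123 gf 52
  travel [0.0503, 0.2173, 0.0071] turn [-0.0009, 0.0021, 0.0044] rows 4.3
  travel [0.0532, 0.2165, 0.008] turn [-0.0009, 0.0021, 0.0044] rows 4.3
  travel [0.0037, 0.0, 0.15] turn [-0.0, -0.0, 0.0] rows 2.9
```

Request:
apply_moves --claw '[-1, -1, -1, -1, -1]' --travel '[[0.05, 0.217, 0], [0.05, 0.217, 0], [0.05, 0.217, 0], [0.05, 0.217, 0], [0.05, 0.217, 0]]' --turn '[[0, 0, 0.0045], [0, 0, 0.0045], [0, 0, 0.0045], [0, 0, 0.0045], [0, 0, 0.0045]]'

```text
t: 49.57
tcp_pos: [0.4741, 0.0836, 0.136]
tool_rot: [-0.008, 1.0, 0.001, -0.002]
force: [-1.2, -0.6, -2.4]
finger_gap: 0.131
gripper_force: 51.5
```

Request:
apply_moves --claw '[-1, -1, -1, -1, -1]' --travel '[[0.052, 0.2165, 0], [0.052, 0.2165, 0], [0.052, 0.2165, 0], [0.052, 0.2165, 0], [0.052, 0.2165, 0]]' --turn '[[0, 0, 0.0045], [0, 0, 0.0045], [0, 0, 0.0045], [0, 0, 0.0045], [0, 0, 0.0045]]'

```text
t: 49.98
tcp_pos: [0.4323, 0.2559, 0.1363]
tool_rot: [-0.002, 1.0, 0.001, -0.0]
force: [0.2, -0.1, -2.2]
finger_gap: 0.125
gripper_force: 51.5
```

Request:
apply_moves --claw '[-1, -1, -1, -1, -1]' --travel '[[0, 0, 0], [0, 0, 0.03], [0, 0, 0.06], [0, 0, 0.09], [0, 0, 0.13]]' --turn '[[0, 0, 0], [0, 0, 0], [0, 0, 0], [0, 0, 0], [0, 0, 0]]'

```text
t: 50.4
tcp_pos: [0.4365, 0.2506, 0.0325]
tool_rot: [0.001, 1.0, 0.0, 0.002]
force: [1.0, -0.9, -2.3]
finger_gap: 0.127
gripper_force: 51.5
```

Request:
apply_moves --claw '[-1, -1]' --travel '[[0, 0, 0], [0, 0, 0]]' --turn '[[0, 0, 0], [0, 0, 0]]'

```text
t: 50.57
tcp_pos: [0.4334, 0.2499, 0.0311]
tool_rot: [0.001, 1.0, -0.001, -0.002]
force: [0.4, 0.6, -1.7]
finger_gap: 0.125
gripper_force: 51.5
```

```bash
python3 - <<'E'
from h import *
plan((.435,.25,.045,90))
E
```

```text
t 50.57 at [0.4334 0.2499 0.0671] yaw 89.9 F [ 0.4  0.6 -1.7] gap 0.125 gf 51
  travel [-0.0021, 0.0002, 0.0276] turn [-0.0006, -0.0015, -0.0007] rows 0.5
```

Request:
apply_moves --claw '[-1, -1, -1, -1, -1]' --travel '[[0, 0, 0.01], [0, 0, 0.02], [0, 0, 0.025], [0, 0, 0.0275], [0, 0, 0.0275]]' --turn '[[0, 0, 0], [0, 0, 0], [0, 0, 0], [0, 0, 0], [0, 0, 0]]'

```text
t: 50.98
tcp_pos: [0.4347, 0.2516, 0.0106]
tool_rot: [0.0, 1.0, 0.0, 0.0]
force: [-0.3, -0.2, -1.6]
finger_gap: 0.126
gripper_force: 51.5
```

Request:
apply_moves --claw '[-0.2, -0.2, -0.2, -0.2]' --travel '[[0, 0, 0], [0, 0, 0], [0, 0, 0], [0, 0, 0]]' --turn '[[0, 0, 0], [0, 0, 0], [0, 0, 0], [0, 0, 0]]'

```text
t: 51.32
tcp_pos: [0.4349, 0.2518, 0.0108]
tool_rot: [0.0, 1.0, 0.0, 0.0]
force: [0.3, 0.1, -0.1]
finger_gap: 0.403
gripper_force: 0.0
```

Request:
apply_moves --claw '[-0.2, -0.2, -0.2, -0.2, -0.2]' --travel '[[0, 0, -0.03], [0, 0, -0.07], [0, 0, -0.11], [0, 0, -0.15], [0, 0, -0.15]]' --turn '[[0, 0, 0], [0, 0, 0], [0, 0, 0], [0, 0, 0], [0, 0, 0]]'

```text
t: 51.73
tcp_pos: [0.4386, 0.2531, 0.136]
tool_rot: [0.0, 1.0, 0.002, 0.006]
force: [0.9, 0.9, -0.2]
finger_gap: 0.402
gripper_force: 0.0
```

```bash
python3 - <<'E'
from h import *
ridges(.35,.8,-.2,.45,.063)
tab()
plan((.445,-.046,.165,0),(.445,-.046,.066,0))
E
```

```text
top 61 c [0.5508 0.2499] rect [550.5 251.2] [38. 16.] ang 0 z 0.062
top 59 c [0.5466 0.3585] rect [545.8 358.8] [16. 41.] ang 177 z 0.061
scene 52 c [0.4422 0.35  ] rect [442.4 350.6] [30. 57.] ang 157 z 0.057
scene 52 c [0.4425 0.2409] rect [442.  240.4] [29. 54.] ang 160 z 0.058
scene 56 c [0.5537 0.35  ] rect [553.3 349.5] [31. 53.] ang 155 z 0.057
scene 53 c [0.5592 0.2393] rect [559.8 238.5] [29. 50.] ang 159 z 0.058
top tab 48 [[0.4416, -0.0678, 0.0851], [0.4444, -0.0459, 0.098], [0.4476, -0.0237, 0.1071]]
scene tab 147 [[0.4431, -0.0733, 0.0492], [0.4482, -0.0504, 0.0767], [0.4524, -0.0281, 0.101]]
t 51.93 at [0.4336 0.2513 0.1657] yaw 90.0 F [-0.  -0.4 -0.5] gap 0.399 gf 0
  travel [-0.0048, -0.1239, 0.0003] turn [-0.0002, -0.0001, 0.1666] rows 4.2
  travel [-0.0661, -0.1048, 0.0003] turn [-0.0002, -0.0001, 0.1666] rows 4.2
  travel [-0.1097, -0.0578, 0.0003] turn [-0.0002, -0.0001, 0.1665] rows 4.2
  travel [-0.0, 0.0, 0.1237] turn [0.0, -0.0, 0.0] rows 2.4
```

Request:
apply_moves --claw '[-0.3, -0.3, -0.3, -0.3, -0.3]' --travel '[[-0.005, -0.124, 0], [-0.005, -0.124, 0], [-0.005, -0.124, 0], [-0.005, -0.124, 0], [-0.005, -0.124, 0]]' --turn '[[0, 0, 0.1666], [0, 0, 0.1666], [0, 0, 0.1666], [0, 0, 0.1666], [0, 0, 0.1666]]'

```text
t: 52.35
tcp_pos: [0.4372, 0.1511, 0.1288]
tool_rot: [0.262, 0.965, -0.001, -0.002]
force: [-0.4, -0.2, -0.5]
finger_gap: 0.349
gripper_force: 0.0
```

Request:
apply_moves --claw '[-0.3, -0.3, -0.3, -0.3, -0.3]' --travel '[[-0.066, -0.105, 0], [-0.066, -0.105, 0], [-0.066, -0.105, 0], [-0.066, -0.105, 0], [-0.066, -0.105, 0]]' --turn '[[0, 0, 0.1666], [0, 0, 0.1666], [0, 0, 0.1666], [0, 0, 0.1666], [0, 0, 0.1666]]'

```text
t: 52.77
tcp_pos: [0.4416, 0.0527, 0.1293]
tool_rot: [0.501, 0.865, -0.0, -0.001]
force: [0.0, 0.5, -0.0]
finger_gap: 0.35
gripper_force: 0.0
```

Request:
apply_moves --claw '[-0.3, -0.3, -0.3, -0.3, -0.3]' --travel '[[-0.1097, -0.058, 0], [-0.1097, -0.058, 0], [-0.1097, -0.058, 0], [-0.1097, -0.058, 0], [-0.1097, -0.058, 0]]' --turn '[[0, 0, 0.1666], [0, 0, 0.1666], [0, 0, 0.1666], [0, 0, 0.1666], [0, 0, 0.1666]]'

```text
t: 53.18
tcp_pos: [0.4456, -0.046, 0.1296]
tool_rot: [0.707, 0.707, -0.0, -0.001]
force: [-0.4, 0.1, 0.3]
finger_gap: 0.35
gripper_force: 0.0
```

Request:
apply_moves --claw '[-0.3, -0.3, -0.3]' --travel '[[0, 0, 0], [0, 0, 0], [0, 0, 0]]' --turn '[[0, 0, 0], [0, 0, 0], [0, 0, 0]]'

```text
t: 53.43
tcp_pos: [0.4454, -0.0448, 0.1301]
tool_rot: [0.706, 0.709, -0.0, -0.0]
force: [0.2, 0.5, -0.0]
finger_gap: 0.348
gripper_force: 0.0
```

```bash
python3 - <<'E'
from h import *
plan((.445,-.046,.066,0))
E
```

```text
t 53.43 at [ 0.4454 -0.0448  0.1661] yaw 0.3 F [ 0.2  0.5 -0. ] gap 0.348 gf 0
  travel [-0.0015, -0.0004, 0.1251] turn [-0.0003, -0.0001, 0.0014] rows 2.4
```

Now I grip the tab and push the drawer shut.

Request:
apply_moves --claw '[-0.3, -0.3, -0.3, -0.3, -0.3]' --travel '[[-0.001, 0, 0.03], [-0.001, 0, 0.06], [-0.001, 0, 0.09], [-0.001, 0, 0.115], [-0.001, 0, 0.124]]' --turn '[[0, 0, 0.0015], [0, 0, 0.0015], [0, 0, 0.0015], [0, 0, 0.0015], [0, 0, 0.0015]]'

```text
t: 53.85
tcp_pos: [0.4443, -0.0456, 0.0291]
tool_rot: [0.708, 0.706, -0.001, -0.002]
force: [-0.3, 0.4, -0.3]
finger_gap: 0.347
gripper_force: 0.0
```

Request:
apply_moves --claw '[-1, -1, -1, -1, -1]' --travel '[[0, 0, 0], [0, 0, 0], [0, 0, 0], [0, 0, 0], [0, 0, 0]]' --turn '[[0, 0, 0], [0, 0, 0], [0, 0, 0], [0, 0, 0], [0, 0, 0]]'

```text
t: 54.27
tcp_pos: [0.4456, -0.0463, 0.0312]
tool_rot: [0.708, 0.706, -0.0, -0.0]
force: [1.0, 4.1, -12.8]
finger_gap: 0.081
gripper_force: 50.3
```

Request:
apply_moves --claw '[-1, -1, -1, -1, -1]' --travel '[[0, 0.02, 0], [0, 0.04, 0], [0, 0.06, 0], [0, 0.08, 0], [0, 0.1, 0]]' --turn '[[0, 0, 0], [0, 0, 0], [0, 0, 0], [0, 0, 0], [0, 0, 0]]'

```text
t: 54.68
tcp_pos: [0.5233, -0.0456, 0.0312]
tool_rot: [0.708, 0.706, -0.001, -0.003]
force: [-3.8, 3.7, -6.5]
finger_gap: 0.084
gripper_force: 51.3
```

Request:
apply_moves --claw '[-1, -1, -1, -1, -1]' --travel '[[0, 0.02, 0], [0, 0.04, 0], [0, 0.06, 0], [0, 0.075, 0], [0, 0.08, 0]]' --turn '[[0, 0, 0], [0, 0, 0], [0, 0, 0], [0, 0, 0], [0, 0, 0]]'

```text
t: 55.1
tcp_pos: [0.5894, -0.0451, 0.0312]
tool_rot: [0.709, 0.706, 0.0, -0.002]
force: [-3.2, 6.6, -3.5]
finger_gap: 0.081
gripper_force: 51.7
```

Request:
apply_moves --claw '[-1, -1, -1]' --travel '[[0, 0.0015, 0], [0, 0.003, 0], [0, 0.003, 0]]' --turn '[[0, 0, 0], [0, 0, 0], [0, 0, 0]]'

```text
t: 55.35
tcp_pos: [0.5896, -0.0451, 0.0313]
tool_rot: [0.708, 0.706, -0.001, -0.003]
force: [-2.1, 7.5, -5.3]
finger_gap: 0.085
gripper_force: 51.5
```

Request:
apply_moves --claw '[-1, -1, -1, -1]' --travel '[[0, 0.002, 0], [0, 0.004, 0], [0, 0.004, 0], [0, 0.004, 0]]' --turn '[[0, 0, 0], [0, 0, 0], [0, 0, 0], [0, 0, 0]]'

```text
t: 55.68
tcp_pos: [0.5893, -0.0451, 0.0313]
tool_rot: [0.708, 0.706, -0.003, -0.005]
force: [-9.8, 4.3, 0.2]
finger_gap: 0.086
gripper_force: 52.9
```

Request:
apply_moves --claw '[-1, -1, -1, -1]' --travel '[[0, 0.002, 0], [0, 0.003, 0], [0, 0.003, 0], [0, 0.003, 0]]' --turn '[[0, 0, 0], [0, 0, 0], [0, 0, 0], [0, 0, 0]]'

```text
t: 56.02
tcp_pos: [0.589, -0.045, 0.0313]
tool_rot: [0.708, 0.706, -0.004, -0.007]
force: [-15.1, 2.7, 3.7]
finger_gap: 0.088
gripper_force: 55.1
```

```bash
python3 - <<'E'
from h import *
plan((.5905,-.046,.066,0));tab()
E
```

```text
t 56.02 at [ 0.589  -0.045   0.0673] yaw -0.2 F [-15.1   2.7   3.7] gap 0.088 gf 55
  travel [-0.0012, 0.0019, 0.0015] turn [-0.0051, -0.0012, -0.0011] rows 0.1
scene tab 86 [[0.5875, -0.0729, 0.0469], [0.5929, -0.0603, 0.0689], [0.5982, -0.0257, 0.1008]]
```

Request:
apply_moves --claw '[-1, -1]' --travel '[[0, -0.003, 0], [0, -0.005, 0]]' --turn '[[0, 0, 0], [0, 0, 0]]'

```text
t: 56.28
tcp_pos: [0.5895, -0.0451, 0.0313]
tool_rot: [0.709, 0.706, -0.001, -0.003]
force: [-1.9, 6.9, -5.7]
finger_gap: 0.084
gripper_force: 51.6
```

Request:
apply_moves --claw '[-0.4, -0.4, -0.4]' --travel '[[0, 0, 0], [0, 0, 0], [0, 0, 0]]' --turn '[[0, 0, 0], [0, 0, 0], [0, 0, 0]]'

```text
t: 56.53
tcp_pos: [0.5953, -0.0482, 0.0326]
tool_rot: [0.709, 0.705, 0.001, 0.002]
force: [0.4, -0.3, -0.1]
finger_gap: 0.303
gripper_force: 0.0
```

Request:
apply_moves --claw '[-0.4, -0.4, -0.4, -0.4, -0.4]' --travel '[[0, 0, -0.03], [0, 0, -0.07], [0, 0, -0.11], [0, 0, -0.16], [0, 0, -0.2]]' --turn '[[0, 0, 0], [0, 0, 0], [0, 0, 0], [0, 0, 0], [0, 0, 0]]'

```text
t: 56.95
tcp_pos: [0.5951, -0.0482, 0.1948]
tool_rot: [0.709, 0.705, 0.001, 0.002]
force: [1.4, -0.6, 0.3]
finger_gap: 0.296
gripper_force: 0.0
```

Request:
apply_moves --claw '[-0.4, -0.4, -0.4, -0.4, -0.4]' --travel '[[0.05, -0.16, 0], [0.05, -0.16, 0], [0.05, -0.16, 0], [0.05, -0.16, 0], [0.05, -0.16, 0]]' --turn '[[0, 0, 0], [0, 0, 0], [0, 0, 0], [0, 0, 0], [0, 0, 0]]'

```text
t: 57.37
tcp_pos: [0.4626, -0.0058, 0.1919]
tool_rot: [0.709, 0.705, -0.0, -0.001]
force: [0.0, -0.3, -0.2]
finger_gap: 0.299
gripper_force: 0.0
```

```bash
python3 - <<'E'
from h import *
plan((.45,0,.2,0));tab();ridges(.35,.85,-.3,.45,.063)
for n in('top','scene'):
    s=snap(n);P=s['P'];h=cv2.cvtColor(s['pixels'],cv2.COLOR_RGB2HSV)
    for k,m in dict(fin=cv2.inRange(h,(105,120,50),(130,255,255))>0,org=cv2.inRange(h,(4,150,90),(16,255,255))>0,brass=cv2.inRange(h,(15,120,60),(30,255,255))>0).items():
        w=m&(P[...,1]<-.15)&(P[...,1]>-.43)&(P[...,0]>.4)&(P[...,0]<.7)&(s['depth']>0)
        lo=w&(P[...,2]<.05) if k=='brass' else w
        if lo.any(): print(n,k,lo.sum(),np.median(P[lo],0).round(3),'zmax',np.percentile(P[lo][:,2],97).round(3))
E
```

```text
t 57.37 at [ 0.4626 -0.0058  0.2279] yaw -0.3 F [ 0.  -0.3 -0.2] gap 0.299 gf 0
  travel [0.0071, -0.0157, 0.0349] turn [-0.0005, -0.0001, -0.0015] rows 0.7
top tab 72 [[0.5861, -0.0666, 0.0568], [0.5879, -0.0472, 0.0961], [0.5942, -0.0246, 0.1068]]
scene tab 150 [[0.5896, -0.0703, 0.0495], [0.5932, -0.0489, 0.0753], [0.5967, -0.027, 0.1006]]
top 37 c [ 0.7817 -0.2646] rect [ 782.1 -264.7] [10. 39.] ang 156 z 0.056
top 62 c [0.5503 0.2498] rect [550.5 251.2] [38. 16.] ang 1 z 0.06
top 58 c [0.5459 0.3587] rect [545.7 358.8] [16. 41.] ang 179 z 0.062
top 60 c [0.4335 0.3588] rect [433.4 359.3] [15. 38.] ang 177 z 0.061
top 59 c [0.4329 0.2499] rect [433.3 252. ] [38. 16.] ang 180 z 0.061
scene 52 c [0.442 0.35 ] rect [442.3 349.4] [31. 57.] ang 156 z 0.057
scene 52 c [0.4425 0.2409] rect [442.  240.4] [29. 54.] ang 160 z 0.057
scene 56 c [0.553  0.3498] rect [553.3 349.5] [31. 53.] ang 155 z 0.057
scene 52 c [0.5587 0.2396] rect [558.3 239.5] [51. 27.] ang 160 z 0.059
top fin 25 [ 0.537 -0.236  0.049] zmax 0.056
top org 28 [ 0.578 -0.388  0.154] zmax 0.163
scene fin 58 [ 0.543 -0.24   0.034] zmax 0.052
scene org 181 [ 0.593 -0.4    0.127] zmax 0.156
scene brass 28 [ 0.629 -0.249  0.014] zmax 0.048
```

The tab is back at its starting position (0.588 top, 0.593 scene). The four boxes are in the tote with ridge tops at 0.061 m, the punch is in its stand, and the pin is in the dish. Handing in.

Request:
apply_moves --claw '[-0.4, -0.4, -0.4, -0.4, -0.4]' --travel '[[0, 0, 0], [0, 0, 0], [0, 0, 0], [0, 0, 0], [0, 0, 0]]' --turn '[[0, 0, 0], [0, 0, 0], [0, 0, 0], [0, 0, 0], [0, 0, 0]]'

```text
t: 58.08
tcp_pos: [0.466, -0.0069, 0.191]
tool_rot: [0.709, 0.705, -0.0, -0.0]
force: [-0.3, -0.6, -0.5]
finger_gap: 0.298
gripper_force: 0.0
```

```bash
python3 -c "
from station import manip
print(manip.sign_off())"
```

```text
the job is handed in; nothing more can be done
None
```

The job is handed in at 58 s (no verdict was returned): the pin is in the dish under the lock, the punch is upright in its stand, all four meal boxes are upright on the tote floor, and the empty drawer is shut.

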